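# Remix the settled jars and cradle the flask for treatment

## Robot

A 6-joint arm with a two-finger parallel gripper is mounted at the origin on the work surface. World frame = base frame: x ahead of the robot, y to its left, z up, the work surface at z = 0. Lengths are in m, angles in rad, forces in N, time in s.
With the tool pointing down it reaches from about 0.375 to 0.925 m from the base axis. Payload 5.7 kg.
Tool frame: the origin (TCP) lies where the fingers leave the gripper's body, on its centre line; the fingertips stand 80 mm ahead of it and the grasp point (between the pads) lies 61 mm ahead of it; z points along the fingers, y is the direction in which the jaws open and shut (so a half turn about z gives the same grasp; the last joint's range is limited). The gripper opens to 88 mm and grips with 3 to 60 N. Pads are 20 mm wide; open, the fingers measure 115 mm over their backs; the gripper's body (75 mm by 178 mm) begins 61 mm behind the grasp point.
Start: joints at [-1.384, 0.359, 1.51, -0, 1.272, -0.115], TCP at [0.178, -0.573, 0.303] pointing down, gripper open.
Joint ranges: [-2.97, 2.97], [-1.01, 2.36], [0.21, 2.38], [-0.96, 4.11], [0.2, 2.71], [-2.98, 2.98]. Speed limits (rad/s): [2.39, 2.39, 3.14, 3.14, 3.14, 3.14].

## Interface

Orientations are given as a rotation vector (axis times angle).
In Python, from rig import env, optics gives the robot as it stands.
- The arm moves only by the tool carry_out, never from a script. Its arguments are lists of equal length, an entry for each row: "offset": the shift along the tool's x, y, z normalised to -1 to 1, where 1 is 0.2 m, a list of three; "turn": the turn, a rotation vector about the tool's x, y, z normalised to -1 to 1, where 1 is pi/2 rad, a list of three. A call has exactly 8 rows; each row is the pose to reach, as a shift and turn from the pose measured when the call began, along the tool's axes at that moment; what a row does not reach only later rows make up. A row lasts 1/10 s, in which the tool goes at most 50 mm and 8.59 degrees, less where a joint would pass 70% of its speed; a pose out of reach is approached as far as the arm can. A call with a number of a shift or a turn outside -1 to 1 is refused whole. A call with a gripper value outside its range is refused whole. "gripper" is the opening, from 0 (shut) to 1 (fully open), set as the call begins (left out, the last holds). The fingers move at their own pace and stop on an object; "newtons" is the grip in N (left out, the last holds). Time passes only in rows, so rows that repeat a pose let the fingers close, or fill a call up. It gives the time, the measured TCP pose, the force and the opening at its end, in the units of the state.
- env.observe(): the state, without advancing time (a new reading comes with each control period).
- optics.read_camera(name): name is "scene" or "top" or "wrist"; returns the picture (400x640x3 uint8, blue, green, red); there is no depth.
- optics.camera_params(name): a dict with "intrinsics" (3x3 intrinsics, pixels), "R" (3x3) and "t" (3): a world point X has camera coordinates R X + t. Camera axes: x right, y down, z forward; pixel columns grow to the right and rows downward; lengths in m; the calibration is good to about 2 mm. The wrist camera is an equidistant fisheye: a pixel r from the principal point sees the ray r / f radians off the axis. A picture is of the moment at which its call begins: read the wrist's pose just before it. camera_params takes no time and is no camera call; for the wrist camera it gives the pose at the moment of the call.
- env.sign_off(): hands the job in, once; it reports no verdict.
Trained networks look in the newest picture that a camera, given by its name, has taken for a name from the list of things; names that differ only in an ending like _2 or _b are one class to them, and where a whole thing is asked for, a point or a joint stands for the part that bears it (a point fixed in the world has none). Each returns a list of dicts, best first, with "conf" (0 to 1); they miss things now and then, are a little off and sometimes report something else, mostly with a low value. They report only what shows in the picture. A call takes as long as a camera call.
- optics.trace(camera, thing): "mask" (400x640 bool, what is visible of it).
- optics.place_of(camera, thing): "at" ([x, y, z] in m, in the coordinates of the camera as it stood for that picture, good to about 4 mm: a listed point, or the origin of a listed thing).
The state is a dict: "time_s": time; "qpos": joint angles; "qvel": joint speeds; "joint_torque": joint torques, N m; "position": TCP position; "tool_rot": TCP orientation; "ft_force": force on the tool from outside, world axes, zero at the start; "moment": the same for the moment, N m; "grip_width": finger opening in m.
Only numpy, scipy, OpenCV 4.12 (cv2) and the standard library are available. Lean on these libraries where they do the work, as an engineer would, in place of code of your own. Each camera call takes 0.05 s, during which the arm holds its last target.

## Task

Get the bench ready to treat the old flask. The lacquers in the amber jars have settled: taking the jars that are there in the order white cap, yellow cap, red cap, turn each one upside down, keep it so for at least three seconds, and stand it back upright anywhere on the green mat before going on to the next. Also lay the standing terracotta flask gently on its side in the padded cradle, centred along it, with the mouth to either end; leave the rest of the bench where it is, and let go of everything.

Things in the scene. Friction and masses are not known exactly. Their poses are not given: they have to be found in the camera images.
- jar_white: White-capped jar of amber glass with a paper label: 104 mm high, body 60 mm in diameter up to 74 mm, then the shoulder and a 52 mm wide cap (its top 18 mm); about 300 g, heavy at the bottom. Origin at the centre of its underside, z up through the cap. Starts upright on the mat. May be absent
- jar_yellow: Yellow-capped jar of amber glass with a paper label: 104 mm high, body 60 mm in diameter up to 74 mm, then the shoulder and a 52 mm wide cap (its top 18 mm); about 300 g, heavy at the bottom. Origin at the centre of its underside, z up through the cap. Starts upright on the mat. May be absent
- jar_red: Red-capped jar of amber glass with a paper label: 104 mm high, body 60 mm in diameter up to 74 mm, then the shoulder and a 52 mm wide cap (its top 18 mm); about 300 g, heavy at the bottom. Origin at the centre of its underside, z up through the cap. Starts upright on the mat. May be absent
- mat: green blotter mat fixed to the table, 240 (its x) by 340 (its y) by 3 mm thick; origin at the centre of its underside, z up
- flask: old terracotta flask with dark bands, 186 mm high, 200 g: straight round body 56 mm in diameter from 12 to 128 mm, shoulder, then a 26 mm wide neck with a 36 mm lip at the top. Origin at the centre of its foot (48 mm wide), z along its axis to the mouth. Starts standing on the table beside the mat
- flask_mid (a point): point on the flask's axis 70 mm above its foot, the middle of the straight body; axes as the flask's
- cradle: padded cradle fixed to the table: wooden base 130 (its x) by 100 (its y) by 14 mm with two grey V saddles 22 mm thick (at x = +-45 mm, tops 57 mm above the table, 92 mm wide), 68 mm apart inside, leaving room for fingers between them. Origin at the centre of its underside, z up, x along the axis in which the flask is to lie
- cradle_rest (a point): where flask_mid belongs when the flask lies in the saddles: 58 mm above the table, over the cradle's centre; axes as the cradle's
- bowl: bystander: clear glass bowl, 110 mm wide, 45 mm high; origin at the centre of its underside
- dispenser: bystander: red tape dispenser, 60 by 130 mm, 87 mm high; origin at the centre of its underside
- brush: bystander: brush lying flat, 150 mm long; origin in its underside
- spatula: bystander: spatula lying flat near the robot, 180 mm long; origin in its underside
- foam: bystander: black foam block 70 by 90 by 35 mm; origin at the centre of its underside
- rinse: bystander: white bottle with blue cap, 60 mm wide, 140 mm high; origin at the centre of its underside
- potstand: bystander: small terracotta pot, 80 mm wide, 75 mm high; origin at the centre of its underside

How it is judged:
On the way, in this order (a step that is already met when the one before it is completed fails the run):
1. the white-capped jar is upside down and kept so for 3 s (angle between jar_white's own z axis and vertical above 2.5 rad), for 3 s.
2. the white-capped jar stands upright on the mat again, released (angle between jar_white's own z axis and vertical below 0.12 rad and x of jar_white in the frame of mat between -0.12 and 0.12 m and y of jar_white in the frame of mat between -0.17 and 0.17 m and z of jar_white in the frame of mat below 0.008 m and linear speed of jar_white below 0.03 m/s and contact force between the fingers and jar_white below 0.3 N), for 0.3 s.
3. the yellow-capped jar is upside down and kept so for 3 s (angle between jar_yellow's own z axis and vertical above 2.5 rad), for 3 s.
4. the yellow-capped jar stands upright on the mat again, released (angle between jar_yellow's own z axis and vertical below 0.12 rad and x of jar_yellow in the frame of mat between -0.12 and 0.12 m and y of jar_yellow in the frame of mat between -0.17 and 0.17 m and z of jar_yellow in the frame of mat below 0.008 m and linear speed of jar_yellow below 0.03 m/s and contact force between the fingers and jar_yellow below 0.3 N), for 0.3 s.
5. the red-capped jar is upside down and kept so for 3 s (angle between jar_red's own z axis and vertical above 2.5 rad), for 3 s.
6. the red-capped jar stands upright on the mat again, released (angle between jar_red's own z axis and vertical below 0.12 rad and x of jar_red in the frame of mat between -0.12 and 0.12 m and y of jar_red in the frame of mat between -0.17 and 0.17 m and z of jar_red in the frame of mat below 0.008 m and linear speed of jar_red below 0.03 m/s and contact force between the fingers and jar_red below 0.3 N), for 0.3 s.
At the end, for the whole second after the job is handed in: Every jar present stands upright (within 7 degrees) on the green mat, its centre over the mat; the flask lies in both saddles, its axis within 8 degrees of the cradle's, its mid point within 18 mm along and 10 mm across of the cradle's rest point; everything released and at rest (all of step 2 and all of step 4 and all of step 6 and angle between the z axis of flask and the x axis of cradle, either way round below 0.15 rad and x of flask_mid in the frame of cradle_rest between -0.018 and 0.018 m and y of flask_mid in the frame of cradle_rest between -0.01 and 0.01 m and z of flask_mid in the frame of cradle_rest between -0.009 and 0.009 m and linear speed of flask below 0.03 m/s and contact force between the fingers and flask below 0.3 N); the robot touches nothing.
It fails at once if the flask is dropped or pressed hard (over 30 N) on the cradle (contact force between flask and cradle above 30 N).
It fails at once if a bystander is pushed more than 30 mm from its place (distance of any of bowl, dispenser, brush, spatula, foam, rinse, potstand from where it was at the start of the episode above 0.03 m).
Of jar_white, jar_yellow, jar_red only 2 to 3 are there at a start; the rules pass over those that are not, and their reading is None.
At some moment in a run one of jar_white, jar_yellow, jar_red may be knocked a few centimetres aside while the robot is not near it.
It also fails if it takes over 210 s, if anything falls off the work surface, if the arm or the gripper's body presses on something with over 40 N, if the wrist force passes 120 N, or if a joint passes its speed limit or range.

## Working session

There is one attempt and no reset: what is moved stays moved. The work goes in short steps, Python scripts to look and compute and a tool call to move; the robot and the scene stay as the last step left them, time stands still between calls to the robot, and variables do not carry over. Pictures are saved under pics/ and viewed, and the job is handed in when it is done.

Besides the shell and the picture viewer there is one more tool, called by a JSON object that holds its "fn" and its "kwargs". carry_out: Moves the arm, as the interface text tells. Its arguments: {"type":"object","properties":{"offset":{"type":"array","items":{"type":"array","items":{"type":"number","minimum":-1,"maximum":1}}},"turn":{"type":"array","items":{"type":"array","items":{"type":"number","minimum":-1,"maximum":1}}},"gripper":{"type":"number"},"newtons":{"type":"number"}},"required":["offset","turn"]}

```bash
ls; mkdir -p pics; cat > h.py <<'E'
import numpy as np, cv2
from rig import env, optics
from scipy.spatial.transform import Rotation as Ro
def locate(cam,thing):
    p=optics.camera_params(cam); R=np.array(p['R']);t=np.array(p['t'])
    return [(round(d['conf'],2),np.round(R.T@(np.array(d['at'])-t),4).tolist()) for d in optics.place_of(cam,thing)]
E
python3 - <<'E'
from h import *
s=env.observe(); print({k:np.round(v,3).tolist() for k,v in s.items()})
for c in ['scene','top']:
    cv2.imwrite(f'pics/{c}0.png',optics.read_camera(c))
    for n in ['jar_white','jar_yellow','jar_red','mat','flask','flask_mid','cradle','bowl','dispenser','brush','spatula','foam','rinse','potstand']:
        print(c,n,locate(c,n)[:3])
print(env.observe()['time_s'])
E
```

```text
pics
{'time_s': 0.0, 'qpos': [-1.384, 0.359, 1.511, -0.0, 1.273, -0.115], 'qvel': [-0.003, -0.001, -0.001, -0.001, -0.001, -0.0], 'joint_torque': [-0.001, -51.538, -27.072, 0.067, 0.035, -0.0], 'position': [0.178, -0.572, 0.302], 'tool_rot': [-3.104, -0.472, 0.0], 'ft_force': [-0.499, 0.181, 0.161], 'moment': [0.035, -0.033, 0.023], 'grip_width': 0.088}
scene jar_white [(0.73, [0.4925, 0.218, 0.0061]), (0.58, [0.7318, -0.1271, -0.0007])]
scene jar_yellow [(0.75, [0.528, 0.0189, 0.0025])]
scene jar_red []
scene mat [(0.75, [0.5723, 0.1087, 0.0024])]
scene flask [(0.64, [0.5465, -0.2044, -0.0044]), (0.49, [0.5442, -0.2032, 0.0699])]
scene flask_mid [(0.68, [0.5464, -0.2016, 0.071])]
scene cradle [(0.81, [0.5198, -0.3918, -0.0006]), (0.6, [0.5455, -0.2047, 0.0715])]
scene bowl [(0.87, [0.7783, 0.0796, -0.0006])]
scene dispenser [(0.74, [0.7616, 0.2791, 0.0015])]
scene brush [(0.92, [0.6908, -0.4271, 0.0035]), (0.42, [0.6724, -0.2932, 0.0028])]
scene spatula [(0.69, [0.3558, -0.2395, -0.0011])]
scene foam [(0.7, [0.6726, -0.2908, 0.0001])]
scene rinse [(0.77, [0.7323, -0.1305, -0.0005]),
[... 152 characters left out ...]
(0.93, [0.5228, 0.0149, 0.001]), (0.18, [0.5719, 0.105, 0.0003])]
top jar_red []
top mat [(0.97, [0.5752, 0.1062, 0.003])]
top flask [(0.89, [0.5482, -0.2076, 0.0001]), (0.66, [0.5208, 0.0127, 0.0014])]
top flask_mid [(0.62, [0.5482, -0.203, 0.0722])]
top cradle [(0.98, [0.5151, -0.3949, -0.001])]
top bowl [(0.87, [0.7817, 0.0757, -0.0003])]
top dispenser [(0.87, [0.7622, 0.274, -0.0026]), (0.4, [0.783, 0.0783, -0.0009])]
top brush [(0.59, [0.6911, -0.4275, -0.0002])]
top spatula [(0.74, [0.3587, -0.2421, 0.0027])]
top foam [(0.92, [0.6685, -0.2941, -0.0012])]
top rinse [(0.73, [0.7314, -0.1369, 0.0016]), (0.31, [0.5443, -0.2061, -0.0015])]
top potstand [(0.62, [0.5933, 0.4852, 0.0001])]
1.5
```

View pics/scene0.png

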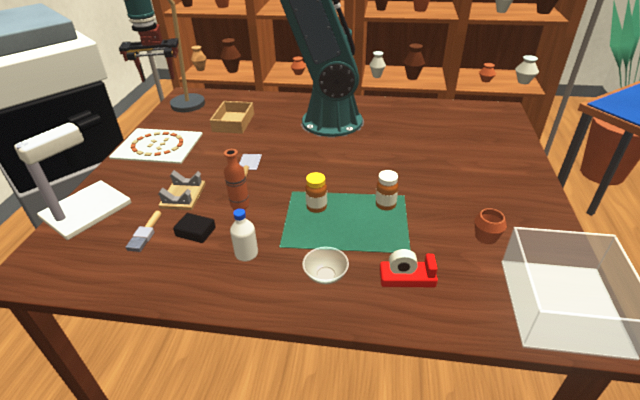

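View pics/top0.png

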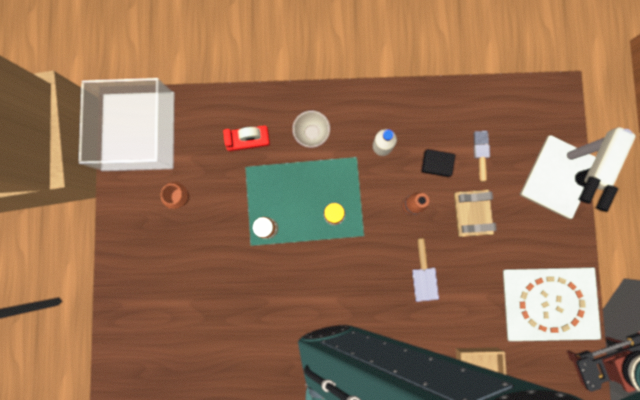

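Scene view: the white jar is at (388,190), the yellow at (316,193), the flask at (235,180) and the cradle at (182,190). Both views show the whole mat with no red jar, so it looks absent. I'll make a first free-space move and collect data for the kinematics.

```bash
cat >> h.py <<'E'
import json,os
def state():
    s=env.observe(); 
    with open('log.jsonl','a') as f: f.write(json.dumps({k:np.array(v).tolist() for k,v in s.items()})+'\n')
    return s
def Rtool(az,a,roll=0,):
    """tool z at azimuth az, pitched a below horizontal; roll=0: tool y horizontal (z_w x z_t dir), tool x = y x z (pointing up-ish/down)"""
    z=np.array([np.cos(az)*np.cos(a),np.sin(az)*np.cos(a),-np.sin(a)])
    y=np.array([-np.sin(az),np.cos(az),0]); x=np.cross(y,z)
    return Ro.from_matrix(np.c_[x,y,z])*Ro.from_rotvec([0,0,roll])
def go(pos,R,grasp=True,show=True):
    s=state(); p=np.array(s['position']); Rc=Ro.from_rotvec(s['tool_rot'])
    pos=np.array(pos)
    if grasp: pos=pos-R.apply([0,0,.061])
    off=Rc.inv().apply(pos-p)/.2; tu=(Rc.inv()*R).as_rotvec()/(np.pi/2)
    if show: print('offset',np.round(off,3).tolist(),'turn',np.round(tu,3).tolist(), 't',round(float(np.squeeze(s['time_s'])),2))
    return off,tu
E
python3 - <<'E'
from h import *
go([0.30,-0.40,0.40],Rtool(0,np.pi/2),False)
p=optics.camera_params('top');print(p)
E
```

```text
offset [0.838, -0.644, -0.487] turn [-0.0, -0.0, -1.808] t 1.5
{'intrinsics': array([[421.44778622,   0.        , 325.82175056],
       [  0.        , 421.44778622, 200.69374561],
       [  0.        ,   0.        ,   1.        ]]), 'R': array([[-0.02420598, -0.99946042, -0.02220226],
       [-0.99471343,  0.02629612, -0.0992658 ],
       [ 0.09979607,  0.01968206, -0.99481323]]), 't': array([0.05402504, 0.56321499, 1.21153391])}
```

{"fn": "carry_out", "kwargs": {"offset": [[0.2,0,-0.1],[0.4,-0.2,-0.2],[0.6,-0.4,-0.3],[0.8,-0.6,-0.4],[0.8,-0.8,-0.5],[0.8,-0.9,-0.5],[0.8,-0.9,-0.5],[0.8,-0.9,-0.5]], "turn": [[0,0,0],[0,0,0.1],[0.1,0,0.1],[0.1,0.1,0.2],[0.1,0.1,0.2],[0.1,0.1,0.3],[0.1,0.1,0.3],[0.1,0.1,0.3]]}}

```text
time_s: 2.3
position: [0.2775, -0.3532, 0.4033]
tool_rot: [-2.95, 0.251, -0.195]
ft_force: [-0.3, -0.6, -0.5]
grip_width: 0.088
```

```bash
cat > kin.py <<'E'
import numpy as np, json
from scipy.spatial.transform import Rotation as Ro
from scipy.optimize import least_squares
Z=lambda a:Ro.from_rotvec([0,0,a]); Y=lambda a:Ro.from_rotvec([0,a,0])
def fk(q,P):
    a1,d1,o,L2,a3,L4,d6,q10,c=P
    R=Z(q[0]+q10); p=R.apply([a1,o,d1])
    R=R*Y(q[1]); p=p+R.apply([0,0,L2])
    R=R*Y(q[2]); p=p+R.apply([a3,0,L4])
    R=R*Z(q[3])*Y(q[4]); p=p+R.apply([0,0,d6])
    return p,R*Z(q[5]+c)
def fit():
    D=[json.loads(l) for l in open('log.jsonl')]
    # prior ~ weak
    P0=np.array([0,.35,0,.4,0,.4,.2,.115,-1.57])
    def res(P):
        r=[.01*(P-P0)*np.array([1,1,1,1,1,1,1,0,0])]
        for d in D:
            p,R=fk(d['qpos'],P); r+= [p-np.array(d['position']),.3*(R.inv()*Ro.from_rotvec(d['tool_rot'])).as_rotvec()]
        return np.concatenate(r)
    s=least_squares(res,P0); return s.x,res(s.x)[9:]
E
python3 - <<'E'
from h import *
s=state();print(np.round(s['qpos'],3))
from kin import fit
P,r=fit();print(np.round(P,3));print(np.round(r.reshape(-1,6),4))
E
```

```text
[-1.192  0.081  1.646  0.196  1.515  0.527]
[-0.012  0.216  0.066  0.545 -0.01   0.433  0.306  0.005 -4.708]
[[-0.0001  0.0001  0.     -0.      0.      0.    ]
 [ 0.0001 -0.0001 -0.     -0.0002  0.0003 -0.    ]]
```

```bash
python3 - <<'E'
from h import *
go([0.38,-0.1,0.36],Rtool(0.0,1.2,np.pi),False)
go([0.38,-0.1,0.36],Rtool(0.0,1.2,0),False)
E
```

```text
offset [0.25, -1.269, 0.49] turn [-0.09, 0.151, -0.126] t 2.3
offset [0.25, -1.269, 0.49] turn [0.223, 0.133, 1.856] t 2.3
```

{"fn": "carry_out", "kwargs": {"offset": [[0.1,-0.2,0.1],[0.2,-0.4,0.2],[0.2,-0.6,0.3],[0.2,-0.8,0.4],[0.2,-1.0,0.4],[0.2,-1.0,0.5],[0.2,-1.0,0.5],[0.2,-1.0,0.5]], "turn": [[0,0,0],[0,0.05,0],[-0.1,0.1,-0.1],[-0.1,0.15,-0.1],[-0.1,0.15,-0.1],[-0.1,0.2,-0.1],[-0.1,0.2,-0.1],[-0.1,0.2,-0.1]]}}

```text
time_s: 3.1
position: [0.3623, -0.1511, 0.3471]
tool_rot: [3.046, -0.075, 0.681]
ft_force: [0.9, -0.1, -0.3]
grip_width: 0.0878
```

```bash
python3 - <<'E'
from h import *
s=state();print(np.round(s['qpos'],3),s['position'],s['tool_rot'])
from kin import fit
P,r=fit();print(np.round(P,3));print(np.round(r.reshape(-1,6),4))
E
```

```text
[-0.8   -0.177  2.082  0.362  0.931  0.648] [ 0.36231688 -0.15113117  0.34711041] [ 3.04608693 -0.07531668  0.68070625]
[ 0.     0.265  0.069  0.611  0.111  0.433  0.301 -0.    -4.713]
[[ 0.0001  0.0001  0.      0.     -0.     -0.    ]
 [-0.     -0.     -0.      0.     -0.     -0.    ]
 [-0.     -0.     -0.      0.     -0.     -0.    ]
 [-0.     -0.     -0.      0.     -0.     -0.    ]
 [ 0.     -0.0001 -0.      0.      0.      0.    ]]
```

```bash
cat >> kin.py <<'E'
LO=np.array([-2.97,-1.01,.21,-.96,.2,-2.98]);HI=np.array([2.97,2.36,2.38,4.11,2.71,2.98])
def ik(pos,R,P,n=30,seed=0,q0=None):
    """all distinct solutions, pos TCP"""
    rng=np.random.default_rng(seed); out=[]
    for i in range(n):
        x0=rng.uniform(LO,HI) if q0 is None or i else np.clip(q0,LO+1e-3,HI-1e-3)
        f=lambda q:(lambda pr:np.r_[pr[0]-pos,.3*(pr[1].inv()*R).as_rotvec()])(fk(q,P))
        s=least_squares(f,x0,bounds=(LO,HI),max_nfev=60)
        if np.abs(s.fun).max()<1e-3 and not any(np.abs(s.x-o).max()<.05 for o in out): out.append(s.x)
    return out
E
python3 - <<'E'
from h import *
from kin import *
P,_=fit()
az=np.arctan2(.217,.49)
for a in np.radians([0,15,25,35]):
  for daz in [0,.5,-.5]:
    for roll in [0]:
      R=Rtool(az+daz,a,roll); G=np.array([.49,.217,.05])
      for q in ik(G-R.apply([0,0,.061]),R,P): 
        e=fk(q,P)[0]; 
        print(round(np.degrees(a)),daz,np.round(q,2), 'wrist z',np.round((G-R.apply([0,0,.061+P[6]]))[2],3))
E
```

```text
0 0.5 [-0.5   1.44  2.3   1.69  1.65  0.98] wrist z 0.05
```

```bash
cat > scan.py <<'E'
from h import *
from kin import *
import sys
P,_=fit()
def scan(G,As,daz,rolls=(0,np.pi),n=12):
  az=np.arctan2(G[1],G[0])
  for a in np.radians(As):
   for d in daz:
    for roll in rolls:
      R=Rtool(az+d,a,roll)
      for q in ik(G-R.apply([0,0,.061]),R,P,n): print(round(np.degrees(a)),'daz',round(d,2),'az',round(az+d,2),'roll',round(roll,2),np.round(q,2),'marg',np.round(min((q-LO).min(),(HI-q).min()),2))
if __name__=='__main__':
  for G in ([.49,.217,.05],):
    scan(np.array(G),[15,30],np.arange(-2,2.01,.5),(0,))
E
python3 scan.py
```

```text
15 daz -2.0 az -1.58 roll 0 [ 0.76  1.1   1.32 -0.8   1.83  1.06] marg 0.16
15 daz 1.0 az 1.42 roll 0 [-0.44  1.02  2.03  1.26  1.34  1.66] marg 0.35
15 daz 1.5 az 1.92 roll 0 [-0.29  1.03  1.66  0.89  1.59  1.93] marg 0.72
15 daz 2.0 az 2.42 roll 0 [-0.11  1.1   1.32  0.63  1.91  1.99] marg 0.8
30 daz -2.0 az -1.58 roll 0 [ 0.73  0.95  1.41 -0.7   1.62  1.03] marg 0.26
30 daz 1.0 az 1.42 roll 0 [-0.36  0.83  2.07  1.24  1.11  1.84] marg 0.31
30 daz 1.5 az 1.92 roll 0 [-0.24  0.87  1.72  0.82  1.39  2.03] marg 0.66
30 daz 2.0 az 2.42 roll 0 [-0.08  0.95  1.41  0.55  1.7   2.01] marg 0.97
```

```bash
cat >> h.py <<'E'
def Rdown(th):
    "tool down, tool y at world azimuth th"
    y=np.array([np.cos(th),np.sin(th),0]); z=np.array([0,0,-1.]); return Ro.from_matrix(np.c_[np.cross(y,z),y,z])
E
python3 - <<'E'
from h import *
from kin import *
P,_=fit();np.save('P.npy',P)
for n,G in (('w',[.49,.217,.2]),('y',[.525,.017,.2])):
  for th in (-2.4,-1.57,-.8,0):
    for g in (.052,.25):
      G[2]=g;R=Rdown(th)
      for q in ik(np.array(G)-R.apply([0,0,.061]),R,P,8): print(n,th,g,np.round(q,2))
go([.49,.217,.25],Rdown(-1.0))
E
```

```text
w -2.4 0.052 [ 0.29  0.51  1.83 -0.    0.79  2.69]
w -2.4 0.25 [ 0.29  0.26  1.64 -0.    1.25  2.69]
w -1.57 0.052 [ 0.29  0.51  1.83 -0.    0.79  1.86]
w -1.57 0.25 [ 0.29  0.26  1.64 -0.    1.25  1.86]
w -0.8 0.052 [ 0.29  0.51  1.83 -0.    0.79  1.09]
w -0.8 0.25 [ 0.29  0.26  1.64 -0.    1.25  1.09]
w 0 0.052 [ 0.29  0.51  1.83 -0.    0.79  0.29]
w 0 0.25 [ 0.29  0.26  1.64 -0.    1.25  0.29]
y -2.4 0.052 [-0.1   0.5   1.86  0.    0.78  2.3 ]
y -2.4 0.25 [-0.1   0.24  1.66  0.    1.24  2.3 ]
y -1.57 0.052 [-0.1   0.5   1.86 -0.    0.78  1.47]
y -1.57 0.25 [-0.1   0.24  1.66 -0.    1.24  1.47]
y -0.8 0.052 [-0.1   0.5   1.86 -0.    0.78  0.7 ]
y -0.8 0.25 [-0.1   0.24  1.66 -0.    1.24  0.7 ]
y 0 0.052 [-0.1   0.5   1.86 -0.    0.78 -0.1 ]
y 0 0.25 [-0.1   0.24  1.66 -0.    1.24 -0.1 ]
offset [0.421, -1.872, 0.38] turn [0.092, -0.269, -0.388] t 3.1
```

{"fn": "carry_out", "kwargs": {"offset": [[0.1,-0.25,0.1],[0.2,-0.5,0.15],[0.25,-0.75,0.2],[0.3,-1.0,0.25],[0.3,-1.0,0.25],[0.3,-1.0,0.3],[0.3,-1.0,0.3],[0.3,-1.0,0.3]], "turn": [[0,-0.05,-0.1],[0,-0.1,-0.15],[0.05,-0.15,-0.2],[0.1,-0.2,-0.3],[0.1,-0.25,-0.4],[0.1,-0.27,-0.4],[0.1,-0.27,-0.4],[0.1,-0.27,-0.4]]}}

```text
time_s: 3.9
position: [0.4538, 0.043, 0.3167]
tool_rot: [-3.0, -0.907, 0.003]
ft_force: [0.3, -0.9, -0.1]
grip_width: 0.0876
```

```bash
python3 - <<'E'
from h import *
go([.49,.217,.20],Rdown(-1.0))
from kin import *
P,r=fit();np.save('P.npy',P);print(np.round(P,4),abs(r).max())
E
```

```text
offset [0.632, -0.622, 0.283] turn [-0.005, -0.0, 0.011] t 3.9
[ 0.      0.2663  0.0689  0.6108  0.112   0.4335  0.3011 -0.     -4.7124] 6.210377949411594e-05
```

{"fn": "carry_out", "kwargs": {"offset": [[0.2,-0.2,0.05],[0.35,-0.35,0.1],[0.5,-0.5,0.15],[0.63,-0.62,0.25],[0.63,-0.62,0.28],[0.63,-0.62,0.28],[0.63,-0.62,0.28],[0.63,-0.62,0.28]], "turn": [[0,0,0],[0,0,0],[0,0,0],[0,0,0],[0,0,0],[0,0,0],[0,0,0],[0,0,0]], "gripper": 1}}

```text
time_s: 4.7
position: [0.4902, 0.2148, 0.2627]
tool_rot: [-3.002, -0.903, 0.0]
ft_force: [-0.2, 0.4, 0.2]
grip_width: 0.088
```

```bash
python3 - <<'E'
from h import *
cv2.imwrite('pics/w1.png',optics.read_camera('wrist'))
print(locate('wrist','jar_white'),locate('wrist','jar_red'))
optics.read_camera('top');print(locate('top','jar_white'));
optics.read_camera('scene');print(locate('scene','jar_white'));
go([.49,.217,.052],Rdown(-1.0))
E
```

```text
[(0.63, [0.4911, 0.2225, 0.0061])] []
[(0.6, [0.4886, 0.2144, 0.0021])]
[(0.82, [0.4932, 0.2203, 0.0077]), (0.37, [0.5266, 0.018, 0.0015])]
offset [0.002, 0.003, 0.745] turn [-0.005, -0.001, 0.01] t 5.05
```

View pics/w1.png

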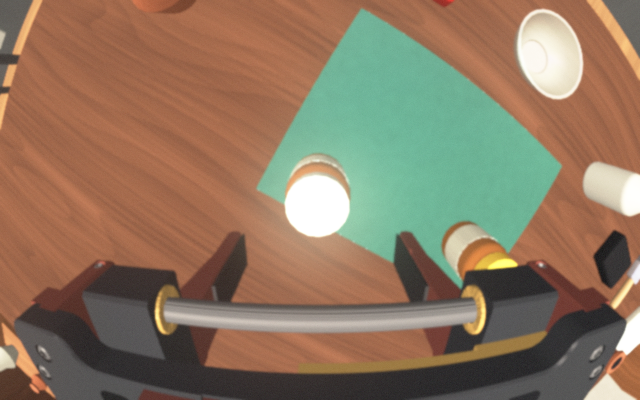

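The wrist view shows the white cap at about (318,203), between the fingertips at (237,235) and (405,235). I'll check its position numerically.

```bash
cat >> h.py <<'E'
def wray(u,v,z,cam='wrist'):
    p=optics.camera_params(cam);K=np.array(p['intrinsics']);R=np.array(p['R']);t=np.array(p['t'])
    x=(u-K[0,2])/K[0,0];y=(v-K[1,2])/K[1,1]
    if cam=='wrist':
        r=np.hypot(x,y);d=np.array([np.sin(r)*x/r,np.sin(r)*y/r,np.cos(r)])
    else: d=np.array([x,y,1.])
    c=-R.T@t; d=R.T@d; return c+d*(z-c[2])/d[2]
E
python3 - <<'E'
from h import *
print(wray(318,203,.107))
im=cv2.imread('pics/top0.png')
def cap(cam,u,v): print(cam,wray(u,v,.107,cam))
cap('top',262.5,227.5);cap('top',334.5,213);cap('scene',388,177);cap('scene',316,179)
E
```

```text
[0.49239442 0.22168064 0.107     ]
top [0.4871455 0.2139476 0.107    ]
top [0.52195404 0.01518899 0.107     ]
scene [0.49934187 0.21868024 0.107     ]
scene [0.53223235 0.02303123 0.107     ]
```

{"fn": "carry_out", "kwargs": {"offset": [[0,0,0.2],[0,0,0.4],[0,0,0.55],[0,0,0.65],[0,-0.01,0.7],[0,-0.01,0.745],[0,-0.01,0.745],[0,-0.01,0.745]], "turn": [[0,0,0],[0,0,0],[0,0,0],[0,0,0],[0,0,0],[0,0,0],[0,0,0],[0,0,0]]}}

```text
time_s: 5.85
position: [0.4888, 0.2191, 0.1136]
tool_rot: [-3.0, -0.907, -0.0]
ft_force: [0.3, 0.5, 0.3]
grip_width: 0.0878
```

{"fn": "carry_out", "kwargs": {"offset": [[0,0,0],[0,0,0],[0,0,0],[0,0,0],[0,0,0],[0,0,0],[0,0,0],[0,0,0]], "turn": [[0,0,0],[0,0,0],[0,0,0],[0,0,0],[0,0,0],[0,0,0],[0,0,0],[0,0,0]], "gripper": 0.5, "newtons": 25}}

```text
time_s: 6.65
position: [0.4892, 0.2191, 0.114]
tool_rot: [-3.001, -0.907, -0.001]
ft_force: [-0.2, -1.1, 5.8]
grip_width: 0.0589
```

```bash
cat > swing.py <<'E'
from h import *
from kin import *
P=np.load('P.npy')
def rows(q_targets):
    """print offsets/turns relative to current measured pose for joint targets"""
    s=state(); p0=np.array(s['position']);R0=Ro.from_rotvec(s['tool_rot'])
    O=[];T=[]
    for q in q_targets:
        p,R=fk(q,P); O.append(np.round(R0.inv().apply(p-p0)/.2,2).tolist());T.append(np.round((R0.inv()*R).as_rotvec()/(np.pi/2),2).tolist())
    print('offset',O);print('turn',T)
E
python3 - <<'E'
from swing import *
s=state();print(np.round(s['qpos'],3))
for z in (.38,.42,.46):
  for q in ik(np.array([.49,.219,z]),Rdown(-.45),P,4): 
    print(z,np.round(q,2))
    for d in (1.57,3.14):
      q2=q.copy();q2[3]+=d; p,R=fk(q2,P); print('   ',p.round(2),R.as_matrix()[:,2].round(2))
go([.49,.219,.42],Rdown(-.45),False)
E
```

```text
[0.288 0.513 1.833 0.01  0.795 1.265]
0.38 [ 0.29  0.2   1.54 -0.    1.4   0.74]
    [0.45 0.52 0.67] [-0.12  0.99 -0.03]
    [0.59 0.25 0.97] [0.32 0.1  0.94]
0.42 [ 0.29  0.18  1.47 -0.    1.49  0.74]
    [0.43 0.51 0.72] [-0.21  0.98 -0.01]
    [0.54 0.23 1.02] [0.15 0.05 0.99]
0.46 [ 0.29  0.16  1.4  -0.    1.58  0.74]
    [0.4  0.51 0.76] [-0.3   0.96 -0.  ]
    [0.48 0.22 1.06] [-0.02 -0.    1.  ]
offset [0.007, -0.007, -1.53] turn [-0.004, -0.003, -0.34] t 6.65
```

{"fn": "carry_out", "kwargs": {"offset": [[0,0,-0.1],[0,0,-0.2],[0,0,-0.35],[0,0,-0.5],[0,0,-0.65],[0,0,-0.8],[0,0,-0.95],[0,0,-1]], "turn": [[0,0,0],[0,0,0],[0,0,0],[0,0,0],[0,0,0],[0,0,0],[0,0,0],[0,0,0]]}}

```text
time_s: 7.45
position: [0.4902, 0.2181, 0.3163]
tool_rot: [-3.0, -0.907, -0.007]
ft_force: [-0.0, -0.8, -3.4]
grip_width: 0.0587
```

{"fn": "carry_out", "kwargs": {"offset": [[0,0,-0.1],[0,0,-0.2],[0,0,-0.3],[0,0,-0.4],[0,0,-0.5],[0,0,-0.52],[0,0,-0.52],[0,0,-0.52]], "turn": [[0,0,-0.05],[0,0,-0.1],[0,0,-0.15],[0,0,-0.2],[0,0,-0.25],[0,0,-0.3],[0,0,-0.34],[0,0,-0.34]]}}

```text
time_s: 8.25
position: [0.4894, 0.2171, 0.4186]
tool_rot: [-2.655, -1.668, -0.006]
ft_force: [-0.0, -0.7, -4.2]
grip_width: 0.0597
```

```bash
python3 - <<'E'
from swing import *
s=state();q=np.array(s['qpos']);print(np.round(q,3), env.observe()['grip_width'])
qs=[q+np.array([0,0,0,min(1,(k+.5)/7)*.96,0,0]) for k in range(8)]
rows(qs)
cv2.imwrite('pics/s1.png',optics.read_camera('scene'))
E
```

```text
[0.284 0.177 1.478 0.007 1.485 0.733] 0.05974679422578265
offset [[0.08, -0.07, -0.0], [0.23, -0.2, -0.03], [0.38, -0.33, -0.09], [0.52, -0.45, -0.17], [0.66, -0.56, -0.28], [0.79, -0.66, -0.41], [0.9, -0.75, -0.56], [0.95, -0.78, -0.64]]
turn [[0.03, 0.03, 0.0], [0.09, 0.1, 0.01], [0.15, 0.16, 0.02], [0.2, 0.23, 0.03], [0.26, 0.29, 0.03], [0.32, 0.36, 0.04], [0.38, 0.42, 0.05], [0.41, 0.45, 0.05]]
```

View pics/s1.png

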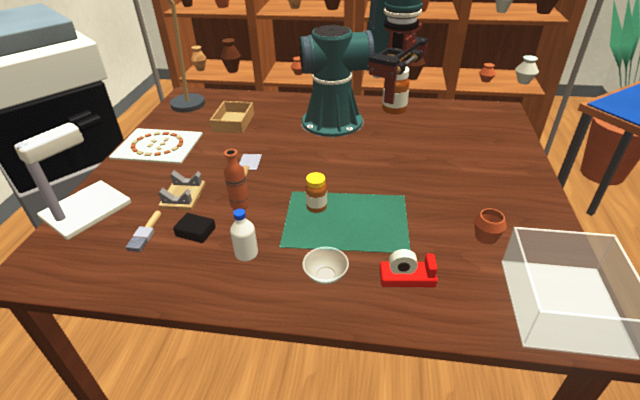

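The scene view shows the white jar held in the gripper at (397,90); the yellow jar is still at (316,193).

{"fn": "carry_out", "kwargs": {"offset": [[0.08,-0.07,0],[0.23,-0.2,-0.03],[0.38,-0.33,-0.09],[0.52,-0.45,-0.17],[0.66,-0.56,-0.28],[0.79,-0.66,-0.41],[0.9,-0.75,-0.56],[0.95,-0.78,-0.64]], "turn": [[0.03,0.03,0],[0.09,0.1,0.01],[0.15,0.16,0.02],[0.2,0.23,0.03],[0.26,0.29,0.03],[0.32,0.36,0.04],[0.38,0.42,0.05],[0.41,0.45,0.05]]}}

```text
time_s: 9.1
position: [0.4314, 0.456, 0.5487]
tool_rot: [-1.905, -1.081, -0.307]
ft_force: [-0.0, 0.2, -4.3]
grip_width: 0.0592
```

```bash
python3 - <<'E'
from swing import *
s=state();q=np.array(s['qpos']);print(np.round(q,3), env.observe()['grip_width'])
qs=[q+np.array([0,0,0,min(1,(k+.5)/7)*.96,0,0]) for k in range(8)]
rows(qs)
E
```

```text
[0.284 0.181 1.474 0.971 1.492 0.737] 0.059166025426343666
offset [[0.08, -0.07, -0.0], [0.23, -0.2, -0.03], [0.38, -0.33, -0.09], [0.52, -0.46, -0.17], [0.66, -0.57, -0.28], [0.78, -0.67, -0.41], [0.89, -0.75, -0.56], [0.94, -0.79, -0.64]]
turn [[0.03, 0.03, 0.0], [0.09, 0.1, 0.01], [0.15, 0.16, 0.02], [0.2, 0.23, 0.02], [0.26, 0.29, 0.03], [0.32, 0.35, 0.04], [0.38, 0.42, 0.04], [0.41, 0.45, 0.05]]
```

Works perfectly; the same rows apply again.

{"fn": "carry_out", "kwargs": {"offset": [[0.08,-0.07,0],[0.23,-0.2,-0.03],[0.38,-0.33,-0.09],[0.52,-0.46,-0.17],[0.66,-0.57,-0.28],[0.78,-0.67,-0.41],[0.89,-0.75,-0.56],[0.94,-0.79,-0.64]], "turn": [[0.03,0.03,0],[0.09,0.1,0.01],[0.15,0.16,0.02],[0.2,0.23,0.02],[0.26,0.29,0.03],[0.32,0.35,0.04],[0.38,0.42,0.04],[0.41,0.45,0.05]]}}

```text
time_s: 9.9
position: [0.4447, 0.4933, 0.8228]
tool_rot: [-1.115, -0.521, -0.472]
ft_force: [-0.2, -0.0, -5.1]
grip_width: 0.059
```

{"fn": "carry_out", "kwargs": {"offset": [[0.08,-0.07,0],[0.23,-0.2,-0.03],[0.38,-0.33,-0.09],[0.52,-0.46,-0.17],[0.66,-0.57,-0.28],[0.78,-0.67,-0.41],[0.89,-0.75,-0.56],[0.94,-0.79,-0.64]], "turn": [[0.03,0.03,0],[0.09,0.1,0.01],[0.15,0.16,0.02],[0.2,0.23,0.02],[0.26,0.29,0.03],[0.32,0.35,0.04],[0.38,0.42,0.04],[0.41,0.45,0.05]]}}

```text
time_s: 10.7
position: [0.5202, 0.2976, 1.0046]
tool_rot: [-0.3, 0.018, -0.538]
ft_force: [-0.3, 0.3, -3.9]
grip_width: 0.0588
```

```bash
python3 - <<'E'
from swing import *
s=state();q=np.array(s['qpos']);print(np.round(q,3), env.observe()['grip_width'])
z=Ro.from_rotvec(s['tool_rot']).as_matrix()[:,2];print('angle jar',np.arccos(-z[2]),s['time_s'])
E
```

```text
[0.282 0.181 1.481 2.899 1.489 0.745] 0.05878656112255315
angle jar 2.8442945379366043 10.7
```

{"fn": "carry_out", "kwargs": {"offset": [[0,0,0],[0,0,0],[0,0,0],[0,0,0],[0,0,0],[0,0,0],[0,0,0],[0,0,0]], "turn": [[0,0,0],[0,0,0],[0,0,0],[0,0,0],[0,0,0],[0,0,0],[0,0,0],[0,0,0]]}}

```text
time_s: 11.5
position: [0.5202, 0.2976, 1.0046]
tool_rot: [-0.3, 0.018, -0.538]
ft_force: [-0.0, 0.7, -3.9]
grip_width: 0.0591
```

{"fn": "carry_out", "kwargs": {"offset": [[0,0,0],[0,0,0],[0,0,0],[0,0,0],[0,0,0],[0,0,0],[0,0,0],[0,0,0]], "turn": [[0,0,0],[0,0,0],[0,0,0],[0,0,0],[0,0,0],[0,0,0],[0,0,0],[0,0,0]]}}

```text
time_s: 12.3
position: [0.5202, 0.2976, 1.0046]
tool_rot: [-0.3, 0.018, -0.538]
ft_force: [-0.0, -0.7, -4.6]
grip_width: 0.0593
```

{"fn": "carry_out", "kwargs": {"offset": [[0,0,0],[0,0,0],[0,0,0],[0,0,0],[0,0,0],[0,0,0],[0,0,0],[0,0,0]], "turn": [[0,0,0],[0,0,0],[0,0,0],[0,0,0],[0,0,0],[0,0,0],[0,0,0],[0,0,0]]}}

```text
time_s: 13.1
position: [0.5202, 0.2976, 1.0046]
tool_rot: [-0.3, 0.018, -0.538]
ft_force: [0.0, 0.3, -3.6]
grip_width: 0.0592
```

{"fn": "carry_out", "kwargs": {"offset": [[0,0,0],[0,0,0],[0,0,0],[0,0,0],[0,0,0],[0,0,0],[0,0,0],[0,0,0]], "turn": [[0,0,0],[0,0,0],[0,0,0],[0,0,0],[0,0,0],[0,0,0],[0,0,0],[0,0,0]]}}

```text
time_s: 13.9
position: [0.5202, 0.2976, 1.0046]
tool_rot: [-0.3, 0.018, -0.538]
ft_force: [0.1, 0.8, -3.8]
grip_width: 0.0593
```

{"fn": "carry_out", "kwargs": {"offset": [[0,0,0],[0,0,0],[0,0,0],[0,0,0],[0,0,0],[0,0,0],[0,0,0],[0,0,0]], "turn": [[0,0,0],[0,0,0],[0,0,0],[0,0,0],[0,0,0],[0,0,0],[0,0,0],[0,0,0]]}}

```text
time_s: 14.7
position: [0.5202, 0.2976, 1.0046]
tool_rot: [-0.3, 0.018, -0.538]
ft_force: [-0.0, -0.3, -4.0]
grip_width: 0.0592
```

```bash
python3 - <<'E'
from swing import *
cv2.imwrite('pics/s2.png',optics.read_camera('scene'))
s=state();q=np.array(s['qpos']);print(np.round(q,3), env.observe()['grip_width'],s['time_s'])
qs=[q+np.array([0,0,0,-min(1,(k+.5)/7)*.96,0,0]) for k in range(8)]
rows(qs)
E
```

```text
[0.282 0.181 1.481 2.899 1.489 0.745] 0.059186119830688 14.75
offset [[-0.08, 0.07, -0.01], [-0.22, 0.21, -0.03], [-0.37, 0.35, -0.09], [-0.5, 0.48, -0.17], [-0.62, 0.61, -0.28], [-0.73, 0.72, -0.41], [-0.83, 0.83, -0.56], [-0.87, 0.87, -0.64]]
turn [[-0.03, -0.03, -0.0], [-0.09, -0.1, -0.01], [-0.15, -0.16, -0.02], [-0.21, -0.22, -0.02], [-0.27, -0.29, -0.03], [-0.32, -0.35, -0.04], [-0.38, -0.42, -0.05], [-0.41, -0.45, -0.05]]
```

View pics/s2.png

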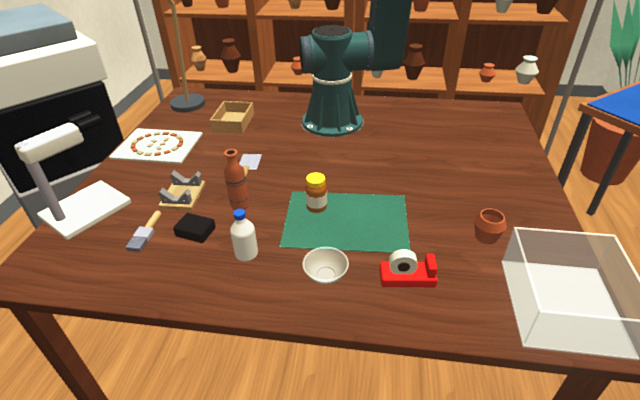

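The scene view shows the arm raised out of frame. The yellow jar at (316,193) has not moved, and no jar lies on the table. Now I'll swing back.

{"fn": "carry_out", "kwargs": {"offset": [[-0.08,0.07,-0.01],[-0.22,0.21,-0.03],[-0.37,0.35,-0.09],[-0.5,0.48,-0.17],[-0.62,0.61,-0.28],[-0.73,0.72,-0.41],[-0.83,0.83,-0.56],[-0.87,0.87,-0.64]], "turn": [[-0.03,-0.03,0],[-0.09,-0.1,-0.01],[-0.15,-0.16,-0.02],[-0.21,-0.22,-0.02],[-0.27,-0.29,-0.03],[-0.32,-0.35,-0.04],[-0.38,-0.42,-0.05],[-0.41,-0.45,-0.05]]}}

```text
time_s: 15.55
position: [0.4454, 0.4936, 0.8186]
tool_rot: [-1.119, -0.519, -0.466]
ft_force: [1.2, -0.4, -3.2]
grip_width: 0.0593
```

{"fn": "carry_out", "kwargs": {"offset": [[-0.08,0.07,-0.01],[-0.22,0.21,-0.03],[-0.37,0.35,-0.09],[-0.5,0.48,-0.17],[-0.62,0.61,-0.28],[-0.73,0.72,-0.41],[-0.83,0.83,-0.56],[-0.87,0.87,-0.64]], "turn": [[-0.03,-0.03,0],[-0.09,-0.1,-0.01],[-0.15,-0.16,-0.02],[-0.21,-0.22,-0.02],[-0.27,-0.29,-0.03],[-0.32,-0.35,-0.04],[-0.38,-0.42,-0.05],[-0.41,-0.45,-0.05]]}}

```text
time_s: 16.35
position: [0.4311, 0.453, 0.5414]
tool_rot: [-1.913, -1.08, -0.292]
ft_force: [0.2, 0.2, -3.0]
grip_width: 0.0589
```

{"fn": "carry_out", "kwargs": {"offset": [[-0.08,0.07,-0.01],[-0.22,0.21,-0.03],[-0.37,0.35,-0.09],[-0.5,0.48,-0.17],[-0.62,0.61,-0.28],[-0.73,0.72,-0.41],[-0.83,0.83,-0.56],[-0.87,0.87,-0.64]], "turn": [[-0.03,-0.03,0],[-0.09,-0.1,-0.01],[-0.15,-0.16,-0.02],[-0.21,-0.22,-0.02],[-0.27,-0.29,-0.03],[-0.32,-0.35,-0.04],[-0.38,-0.42,-0.05],[-0.41,-0.45,-0.05]]}}

```text
time_s: 17.15
position: [0.4908, 0.2123, 0.4129]
tool_rot: [-2.659, -1.668, 0.023]
ft_force: [-0.5, 0.7, -3.2]
grip_width: 0.0591
```

```bash
python3 - <<'E'
from swing import *
cv2.imwrite('pics/s3.png',optics.read_camera('scene'))
s=state();print(np.round(s['qpos'],3),s['position'])
go([.495,.215,.25],Rdown(-.45),False)
E
```

```text
[ 0.28   0.187  1.478 -0.004  1.491  0.731] [0.49099353 0.21131492 0.41321691]
offset [0.036, 0.016, 0.816] turn [-0.005, 0.008, -0.001] t 17.2
```

View pics/s3.png

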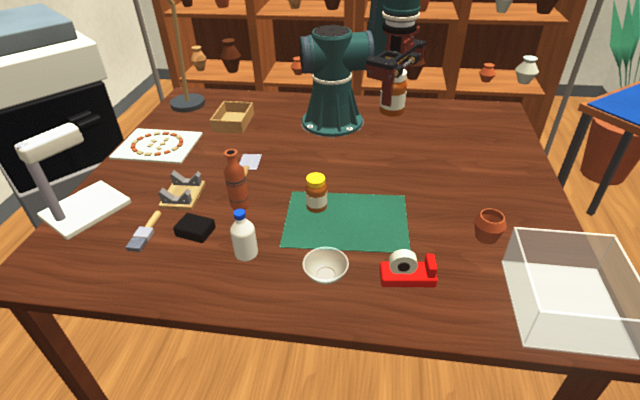

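{"fn": "carry_out", "kwargs": {"offset": [[0,0,0.15],[0,0,0.35],[0.04,0.02,0.55],[0.06,0,0.75],[0.1,0,0.9],[0.1,0,1],[0.1,0,1],[0.1,0,1]], "turn": [[0,0,0],[0,0,0],[0,0.01,0],[0,0.01,0],[0,0.01,0],[0,0.01,0],[0,0.01,0],[0,0.01,0]]}}

```text
time_s: 18.0
position: [0.4974, 0.228, 0.2134]
tool_rot: [-2.654, -1.664, 0.002]
ft_force: [0.2, 0.5, -2.8]
grip_width: 0.0591
```

```bash
python3 - <<'E'
from swing import *
go([.505,.212,.114],Rdown(-.45),False)
cv2.imwrite('pics/s4.png',optics.read_camera('scene')[60:260,280:440].repeat(3,0).repeat(3,1))
E
```

```text
offset [-0.057, 0.073, 0.496] turn [-0.005, -0.002, -0.001] t 18.0
```

View pics/s4.png

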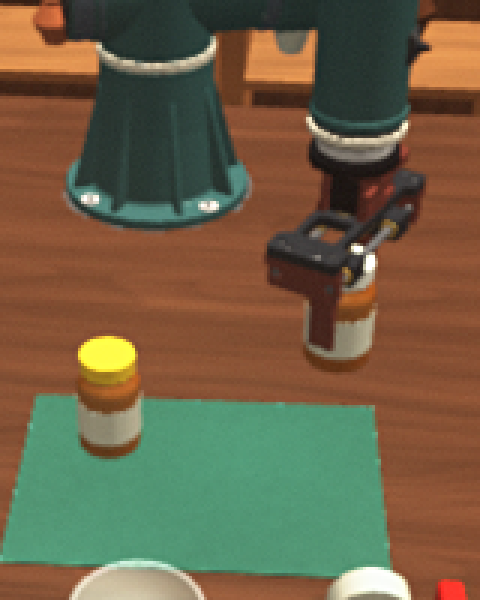

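The jar hangs upright in the gripper (crop 340,330). Lowering.

{"fn": "carry_out", "kwargs": {"offset": [[-0.02,0.02,0.1],[-0.04,0.05,0.2],[-0.06,0.07,0.3],[-0.06,0.07,0.4],[-0.06,0.07,0.45],[-0.06,0.07,0.48],[-0.06,0.07,0.48],[-0.06,0.07,0.48]], "turn": [[0,0,0],[0,0,0],[0,0,0],[0,0,0],[0,0,0],[0,0,0],[0,0,0],[0,0,0]]}}

```text
time_s: 18.85
position: [0.5057, 0.2122, 0.1189]
tool_rot: [-2.655, -1.664, -0.003]
ft_force: [0.2, 0.1, -4.2]
grip_width: 0.0595
```

{"fn": "carry_out", "kwargs": {"offset": [[0,0,0],[0,0,0.005],[0,0,0.01],[0,0,0.01],[0,0,0.015],[0,0,0.015],[0,0,0.015],[0,0,0.015]], "turn": [[0,0,0],[0,0,0],[0,0,0],[0,0,0],[0,0,0],[0,0,0],[0,0,0],[0,0,0]]}}

```text
time_s: 19.65
position: [0.5057, 0.2122, 0.1159]
tool_rot: [-2.655, -1.664, -0.003]
ft_force: [-0.4, -0.2, -3.5]
grip_width: 0.0592
```

{"fn": "carry_out", "kwargs": {"offset": [[0,0,0.005],[0,0,0.005],[0,0,0.01],[0,0,0.01],[0,0,0.01],[0,0,0.01],[0,0,0.01],[0,0,0.01]], "turn": [[0,0,0],[0,0,0],[0,0,0],[0,0,0],[0,0,0],[0,0,0],[0,0,0],[0,0,0]]}}

```text
time_s: 20.45
position: [0.5057, 0.2123, 0.1141]
tool_rot: [-2.655, -1.664, -0.003]
ft_force: [-0.9, 0.5, 1.9]
grip_width: 0.0588
```

Contact: the force went from -3.5 to +1.9 N, the weight now on the mat. Release, then rise.

{"fn": "carry_out", "kwargs": {"offset": [[0,0,0],[0,0,0],[0,0,0],[0,0,0],[0,0,0],[0,0,0],[0,0,0],[0,0,0]], "turn": [[0,0,0],[0,0,0],[0,0,0],[0,0,0],[0,0,0],[0,0,0],[0,0,0],[0,0,0]], "gripper": 1}}

```text
time_s: 21.25
position: [0.5057, 0.2123, 0.1141]
tool_rot: [-2.655, -1.664, -0.003]
ft_force: [-0.4, 0.2, -0.1]
grip_width: 0.0879
```

{"fn": "carry_out", "kwargs": {"offset": [[0,0,-0.05],[0,0,-0.1],[0,0,-0.2],[0,0,-0.35],[0,0,-0.5],[0,0,-0.7],[0,0,-0.8],[0,0,-0.8]], "turn": [[0,0,0],[0,0,0],[0,0,0],[0,0,0],[0,0,0],[0,0,0],[0,0,0],[0,0,0]]}}

```text
time_s: 22.05
position: [0.508, 0.2116, 0.2784]
tool_rot: [-2.657, -1.666, -0.015]
ft_force: [1.2, -0.3, 0.2]
grip_width: 0.0881
```

```bash
python3 - <<'E'
from swing import *
cv2.imwrite('pics/s5.png',optics.read_camera('scene'))
for n in('jar_white','jar_yellow','jar_red'): print(locate('scene',n))
optics.read_camera('top')
for n in('jar_white','jar_yellow','jar_red'): print(locate('top',n))
go([.523,.017,.21],Rdown(-.8))
E
```

```text
[(0.63, [0.5089, 0.2112, 0.0067])]
[(0.92, [0.5291, 0.0192, -0.0018])]
[(0.21, [0.3574, -0.2415, 0.0012])]
[(0.75, [0.5027, 0.2097, 0.0009]), (0.2, [0.5212, -0.3971, 0.0611])]
[(0.85, [0.5213, 0.0162, 0.002])]
[]
offset [-0.835, 0.501, 0.002] turn [-0.005, -0.002, 0.222] t 22.45
```

View pics/s5.png

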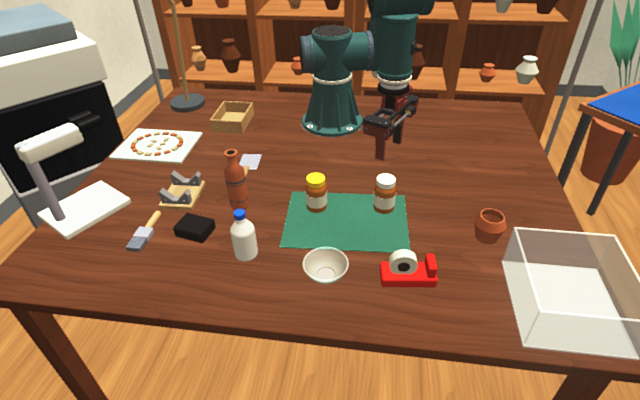

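The white jar stands upright on the mat at (385,195), released; the yellow is at (316,193). On to the yellow.

{"fn": "carry_out", "kwargs": {"offset": [[-0.15,0.1,0],[-0.35,0.2,0],[-0.55,0.3,0],[-0.7,0.4,0],[-0.8,0.48,0],[-0.84,0.5,0],[-0.84,0.5,0],[-0.84,0.5,0]], "turn": [[0,0,0.05],[0,0,0.1],[0,0,0.15],[0,0,0.2],[0,0,0.22],[0,0,0.22],[0,0,0.22],[0,0,0.22]]}}

```text
time_s: 23.25
position: [0.5219, 0.017, 0.271]
tool_rot: [-2.9, -1.183, 0.004]
ft_force: [-0.8, 0.2, -1.0]
grip_width: 0.0874
```

```bash
python3 - <<'E'
from swing import *
im=optics.read_camera('wrist');cv2.imwrite('pics/w2.png',im)
print(locate('wrist','jar_yellow'))
m=cv2.inRange(cv2.cvtColor(im,cv2.COLOR_BGR2HSV),(22,150,150),(35,255,255))
n,l,st,c=cv2.connectedComponentsWithStats(m);i=1+st[1:,4].argmax();print(st[i],c[i],wray(*c[i],.104))
go([.524,.0175,.052],Rdown(-.8))
E
```

```text
[(0.61, [0.528, 0.0175, 0.0045])]
[292 168  60  28 133] [324.16541353 175.48120301] [0.54109155 0.03398689 0.104     ]
offset [0.006, 0.014, 0.791] turn [-0.006, -0.001, 0.003] t 23.35
```

View pics/w2.png

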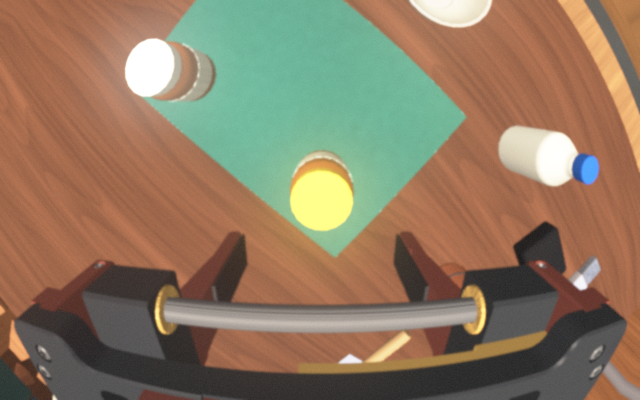

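The yellow cap is at (322,200), centred between the fingers. Descend and grip.

{"fn": "carry_out", "kwargs": {"offset": [[0,0,0.2],[0,0,0.4],[0,0.01,0.6],[0,0.01,0.7],[0,0.01,0.75],[0,0.01,0.79],[0,0.01,0.79],[0,0.01,0.79]], "turn": [[0,0,0],[0,0,0],[0,0,0],[0,0,0],[0,0,0],[0,0,0],[0,0,0],[0,0,0]]}}

```text
time_s: 24.15
position: [0.5232, 0.0174, 0.1141]
tool_rot: [-2.9, -1.186, 0.001]
ft_force: [0.2, -0.6, -0.3]
grip_width: 0.0878
```

{"fn": "carry_out", "kwargs": {"offset": [[0,0,0],[0,0,0],[0,0,0],[0,0,0],[0,0,0],[0,0,0],[0,0,0],[0,0,0]], "turn": [[0,0,0],[0,0,0],[0,0,0],[0,0,0],[0,0,0],[0,0,0],[0,0,0],[0,0,0]], "gripper": 0.5, "newtons": 25}}

```text
time_s: 24.95
position: [0.5233, 0.0174, 0.1144]
tool_rot: [-2.9, -1.186, 0.0]
ft_force: [-1.9, 0.7, 6.2]
grip_width: 0.0597
```

{"fn": "carry_out", "kwargs": {"offset": [[0,0,-0.1],[0,0,-0.2],[0,0,-0.35],[0,0,-0.5],[0,0,-0.65],[0,0,-0.8],[0,0,-0.95],[0,0,-1]], "turn": [[0,0,0],[0,0,0],[0,0,0],[0,0,0],[0,0,0],[0,0,0],[0,0,0],[0,0,0]]}}

```text
time_s: 25.75
position: [0.525, 0.0157, 0.3168]
tool_rot: [-2.902, -1.186, -0.005]
ft_force: [0.0, 0.5, -2.7]
grip_width: 0.0598
```

{"fn": "carry_out", "kwargs": {"offset": [[0,0,-0.1],[0,0,-0.2],[0,0,-0.3],[0,0,-0.4],[0,0,-0.5],[0,0,-0.52],[0,0,-0.52],[0,0,-0.52]], "turn": [[0,0,0],[0,0,0],[0,0,0],[0,0,0],[0,0,0],[0,0,0],[0,0,0],[0,0,0]]}}

```text
time_s: 26.55
position: [0.5242, 0.015, 0.419]
tool_rot: [-2.901, -1.186, -0.001]
ft_force: [-0.1, -0.5, -2.8]
grip_width: 0.0599
```

```bash
python3 - <<'E'
from swing import *
s=state();q=np.array(s['qpos']);print(np.round(q,3), env.observe()['grip_width'])
qs=[q+np.array([0,0,0,min(1,(k+.5)/7)*.96,0,0]) for k in range(8)]
rows(qs)
cv2.imwrite('pics/s6.png',optics.read_camera('scene'))
E
```

```text
[-0.107  0.161  1.496  0.007  1.487  0.687] 0.05989612196264754
offset [[0.08, -0.07, -0.0], [0.24, -0.19, -0.03], [0.39, -0.31, -0.09], [0.54, -0.43, -0.17], [0.69, -0.53, -0.28], [0.82, -0.63, -0.41], [0.93, -0.7, -0.56], [0.98, -0.74, -0.64]]
turn [[0.03, 0.03, 0.0], [0.08, 0.1, 0.01], [0.14, 0.17, 0.02], [0.19, 0.24, 0.03], [0.25, 0.3, 0.03], [0.3, 0.37, 0.04], [0.36, 0.44, 0.05], [0.39, 0.47, 0.05]]
```

View pics/s6.png

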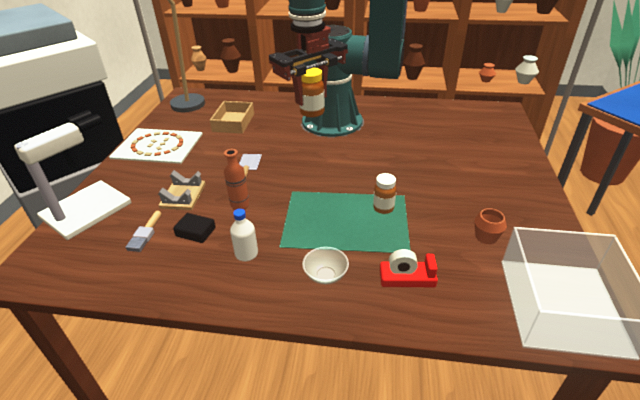

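The yellow jar is held at (313,92) and the white jar is still standing at (385,195). Swing.

{"fn": "carry_out", "kwargs": {"offset": [[0.08,-0.07,0],[0.24,-0.19,-0.03],[0.39,-0.31,-0.09],[0.54,-0.43,-0.17],[0.69,-0.53,-0.28],[0.82,-0.63,-0.41],[0.93,-0.7,-0.56],[0.98,-0.74,-0.64]], "turn": [[0.03,0.03,0],[0.08,0.1,0.01],[0.14,0.17,0.02],[0.19,0.24,0.03],[0.25,0.3,0.03],[0.3,0.37,0.04],[0.36,0.44,0.05],[0.39,0.47,0.05]]}}

```text
time_s: 27.4
position: [0.5609, 0.2577, 0.5487]
tool_rot: [-2.095, -0.75, -0.547]
ft_force: [0.3, -0.0, -4.0]
grip_width: 0.0596
```

{"fn": "carry_out", "kwargs": {"offset": [[0.08,-0.07,0],[0.24,-0.19,-0.03],[0.39,-0.31,-0.09],[0.54,-0.43,-0.17],[0.69,-0.53,-0.28],[0.82,-0.63,-0.41],[0.93,-0.7,-0.56],[0.98,-0.74,-0.64]], "turn": [[0.03,0.03,0],[0.08,0.1,0.01],[0.14,0.17,0.02],[0.19,0.24,0.03],[0.25,0.3,0.03],[0.3,0.37,0.04],[0.36,0.44,0.05],[0.39,0.47,0.05]]}}

```text
time_s: 28.2
position: [0.5893, 0.2861, 0.8226]
tool_rot: [-1.213, -0.327, -0.85]
ft_force: [0.3, -0.1, -3.6]
grip_width: 0.0604
```

{"fn": "carry_out", "kwargs": {"offset": [[0.08,-0.07,0],[0.24,-0.19,-0.03],[0.39,-0.31,-0.09],[0.54,-0.43,-0.17],[0.69,-0.53,-0.28],[0.82,-0.63,-0.41],[0.93,-0.7,-0.56],[0.98,-0.74,-0.64]], "turn": [[0.03,0.03,0],[0.08,0.1,0.01],[0.14,0.17,0.02],[0.19,0.24,0.03],[0.25,0.3,0.03],[0.3,0.37,0.04],[0.36,0.44,0.05],[0.39,0.47,0.05]]}}

```text
time_s: 29.0
position: [0.5861, 0.075, 1.0029]
tool_rot: [-0.293, 0.077, -0.973]
ft_force: [0.8, 1.0, -3.0]
grip_width: 0.0598
```

```bash
python3 - <<'E'
from swing import *
s=state();q=np.array(s['qpos']);print(np.round(q,3), env.observe()['grip_width'])
z=Ro.from_rotvec(s['tool_rot']).as_matrix()[:,2];print('angle jar',np.arccos(-z[2]),s['time_s'])
E
```

```text
[-0.109  0.169  1.501  2.908  1.496  0.697] 0.05982134743847861
angle jar 2.850368280828433 29.0
```

{"fn": "carry_out", "kwargs": {"offset": [[0,0,0],[0,0,0],[0,0,0],[0,0,0],[0,0,0],[0,0,0],[0,0,0],[0,0,0]], "turn": [[0,0,0],[0,0,0],[0,0,0],[0,0,0],[0,0,0],[0,0,0],[0,0,0],[0,0,0]]}}

```text
time_s: 29.8
position: [0.5861, 0.0751, 1.0029]
tool_rot: [-0.293, 0.076, -0.973]
ft_force: [-0.0, 0.6, -2.2]
grip_width: 0.06
```

{"fn": "carry_out", "kwargs": {"offset": [[0,0,0],[0,0,0],[0,0,0],[0,0,0],[0,0,0],[0,0,0],[0,0,0],[0,0,0]], "turn": [[0,0,0],[0,0,0],[0,0,0],[0,0,0],[0,0,0],[0,0,0],[0,0,0],[0,0,0]]}}

```text
time_s: 30.6
position: [0.5861, 0.0751, 1.0029]
tool_rot: [-0.293, 0.076, -0.973]
ft_force: [-0.3, -0.0, -4.2]
grip_width: 0.0599
```

{"fn": "carry_out", "kwargs": {"offset": [[0,0,0],[0,0,0],[0,0,0],[0,0,0],[0,0,0],[0,0,0],[0,0,0],[0,0,0]], "turn": [[0,0,0],[0,0,0],[0,0,0],[0,0,0],[0,0,0],[0,0,0],[0,0,0],[0,0,0]]}}

```text
time_s: 31.4
position: [0.5861, 0.0751, 1.0029]
tool_rot: [-0.293, 0.076, -0.973]
ft_force: [-0.0, -0.0, -3.8]
grip_width: 0.0598
```

{"fn": "carry_out", "kwargs": {"offset": [[0,0,0],[0,0,0],[0,0,0],[0,0,0],[0,0,0],[0,0,0],[0,0,0],[0,0,0]], "turn": [[0,0,0],[0,0,0],[0,0,0],[0,0,0],[0,0,0],[0,0,0],[0,0,0],[0,0,0]]}}

```text
time_s: 32.2
position: [0.5861, 0.075, 1.0029]
tool_rot: [-0.293, 0.076, -0.973]
ft_force: [0.2, -0.5, -3.3]
grip_width: 0.0601
```

{"fn": "carry_out", "kwargs": {"offset": [[0,0,0],[0,0,0],[0,0,0],[0,0,0],[0,0,0],[0,0,0],[0,0,0],[0,0,0]], "turn": [[0,0,0],[0,0,0],[0,0,0],[0,0,0],[0,0,0],[0,0,0],[0,0,0],[0,0,0]]}}

```text
time_s: 33.0
position: [0.5861, 0.0751, 1.0029]
tool_rot: [-0.293, 0.076, -0.973]
ft_force: [-0.6, -0.6, -3.7]
grip_width: 0.0596
```

```bash
python3 - <<'E'
from swing import *
s=state();q=np.array(s['qpos']);print(np.round(q,3), env.observe()['grip_width'],s['time_s'])
qs=[q+np.array([0,0,0,-min(1,(k+.5)/7)*.96,0,0]) for k in range(8)]
rows(qs)
E
```

```text
[-0.109  0.169  1.501  2.908  1.496  0.697] 0.05959911864353256 33.0
offset [[-0.08, 0.07, -0.01], [-0.23, 0.2, -0.03], [-0.38, 0.33, -0.09], [-0.52, 0.45, -0.17], [-0.65, 0.57, -0.28], [-0.77, 0.68, -0.41], [-0.87, 0.78, -0.56], [-0.91, 0.83, -0.64]]
turn [[-0.03, -0.03, -0.0], [-0.08, -0.1, -0.01], [-0.14, -0.17, -0.02], [-0.2, -0.23, -0.02], [-0.25, -0.3, -0.03], [-0.31, -0.37, -0.04], [-0.36, -0.43, -0.04], [-0.39, -0.47, -0.05]]
```

{"fn": "carry_out", "kwargs": {"offset": [[-0.08,0.07,-0.01],[-0.23,0.2,-0.03],[-0.38,0.33,-0.09],[-0.52,0.45,-0.17],[-0.65,0.57,-0.28],[-0.77,0.68,-0.41],[-0.87,0.78,-0.56],[-0.91,0.83,-0.64]], "turn": [[-0.03,-0.03,0],[-0.08,-0.1,-0.01],[-0.14,-0.17,-0.02],[-0.2,-0.23,-0.02],[-0.25,-0.3,-0.03],[-0.31,-0.37,-0.04],[-0.36,-0.43,-0.04],[-0.39,-0.47,-0.05]]}}

```text
time_s: 33.8
position: [0.5919, 0.2866, 0.8184]
tool_rot: [-1.217, -0.323, -0.845]
ft_force: [-0.1, 0.0, -3.5]
grip_width: 0.0599
```

{"fn": "carry_out", "kwargs": {"offset": [[-0.08,0.07,-0.01],[-0.23,0.2,-0.03],[-0.38,0.33,-0.09],[-0.52,0.45,-0.17],[-0.65,0.57,-0.28],[-0.77,0.68,-0.41],[-0.87,0.78,-0.56],[-0.91,0.83,-0.64]], "turn": [[-0.03,-0.03,0],[-0.08,-0.1,-0.01],[-0.14,-0.17,-0.02],[-0.2,-0.23,-0.02],[-0.25,-0.3,-0.03],[-0.31,-0.37,-0.04],[-0.36,-0.43,-0.04],[-0.39,-0.47,-0.05]]}}

```text
time_s: 34.6
position: [0.5626, 0.2564, 0.5408]
tool_rot: [-2.101, -0.744, -0.533]
ft_force: [0.4, 0.5, -3.1]
grip_width: 0.0597
```

{"fn": "carry_out", "kwargs": {"offset": [[-0.08,0.07,-0.01],[-0.23,0.2,-0.03],[-0.38,0.33,-0.09],[-0.52,0.45,-0.17],[-0.65,0.57,-0.28],[-0.77,0.68,-0.41],[-0.87,0.78,-0.56],[-0.91,0.83,-0.64]], "turn": [[-0.03,-0.03,0],[-0.08,-0.1,-0.01],[-0.14,-0.17,-0.02],[-0.2,-0.23,-0.02],[-0.25,-0.3,-0.03],[-0.31,-0.37,-0.04],[-0.36,-0.43,-0.04],[-0.39,-0.47,-0.05]]}}

```text
time_s: 35.4
position: [0.5254, 0.0114, 0.4114]
tool_rot: [-2.901, -1.183, 0.025]
ft_force: [-0.3, 0.6, -4.3]
grip_width: 0.0594
```

```bash
python3 - <<'E'
from swing import *
cv2.imwrite('pics/s7.png',optics.read_camera('scene'))
print(locate('scene','jar_white'))
go([.53,.03,.23],Rdown(-.8),False)
E
```

```text
[(0.69, [0.5103, 0.214, 0.0049])]
offset [0.084, -0.034, 0.908] turn [-0.009, 0.005, 0.003] t 35.5
```

View pics/s7.png

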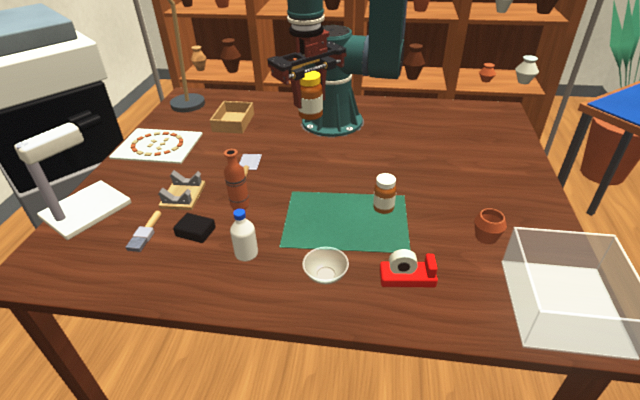

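The yellow jar is upright in hand at (311,98), and the white jar stands undisturbed. Before placing it, I'll plan the flask approach.

```bash
python3 - <<'E'
from scan import *
scan(np.array([.546,-.204,.07]),[10,25,40],np.arange(-2.5,2.6,.5),(0,np.pi),8)
E
```

```text
10 daz -2.5 az -2.86 roll 0 [-0.32  1.09  1.88  2.5   1.26 -1.46] marg 0.5
10 daz -2.5 az -2.86 roll 3.14 [-0.32  1.09  1.88  2.5   1.26  1.68] marg 0.5
10 daz -2.0 az -2.36 roll 0 [-0.19  0.85  2.    2.09  1.24 -1.31] marg 0.38
10 daz -2.0 az -2.36 roll 3.14 [-0.19  0.85  2.    2.09  1.24  1.83] marg 0.38
10 daz -1.5 az -1.86 roll 0 [-0.11  0.47  2.25  1.65  1.34 -1.14] marg 0.13
10 daz -1.5 az -1.86 roll 3.14 [-0.11  0.47  2.25  1.65  1.34  2.01] marg 0.13
10 daz 2.0 az 1.64 roll 0 [-0.92  0.85  2.    3.75  1.15 -1.73] marg 0.36
10 daz 2.0 az 1.64 roll 3.14 [-0.92  0.85  2.    3.75  1.15  1.41] marg 0.36
10 daz 2.5 az 2.14 roll 0 [-0.75  1.09  1.88  3.39  1.23 -1.6 ] marg 0.5
10 daz 2.5 az 2.14 roll 3.14 [-0.75  1.09  1.88  3.39  1.23  1.54] marg 0.5
25 daz -2.5 az -2.86 roll 0 [-0.34  1.22  1.66  2.41  0.93 -1.37] marg 0.72
25 daz -2.5 az -2.86 roll 3.14 [-0.34  1.22  1.66  2.41  0.93  1.77] marg 0.72
25 daz -2.0 az -2.36 roll 0 [-0.21  0.95  1.79  1.92  0.96 -1.15] marg 0.59
25 daz -2.0 az -2.36 roll 3.14 [-0.21  0.95  1.79  1.92  0.96  1.99] marg 0.59
25 daz -1.5 az -1.86 roll 0
[... 500 characters left out ...]
 0.41
40 daz -2.5 az -2.86 roll 3.14 [-0.37  1.24  1.51  2.16  0.61  2.  ] marg 0.41
40 daz -2.0 az -2.36 roll 0 [-0.27  0.96  1.66  1.58  0.73 -0.86] marg 0.53
40 daz -2.0 az -2.36 roll 3.14 [-0.27  0.96  1.66  1.58  0.73  2.28] marg 0.53
40 daz -1.5 az -1.86 roll 0 [-0.22  0.58  1.91  1.14  1.   -0.76] marg 0.47
40 daz -1.5 az -1.86 roll 3.14 [-0.22  0.58  1.91  1.14  1.    2.38] marg 0.47
40 daz -1.0 az -1.36 roll 0 [-0.26  0.16  2.25  0.77  1.33 -0.91] marg 0.13
40 daz -1.0 az -1.36 roll 3.14 [-0.26  0.16  2.25  0.77  1.33  2.23] marg 0.13
40 daz 2.5 az 2.14 roll 0 [-0.73  1.24  1.51  3.55  0.51 -1.76] marg 0.31
40 daz 2.5 az 2.14 roll 3.14 [-0.73  1.24  1.51  3.55  0.51  1.38] marg 0.31
```

```bash
python3 - <<'E'
from swing import *
# flask place IK: flask axis dir psi (mouth), tool leaning
def Rplace(psi,a,flip):
    m=np.array([np.cos(psi),np.sin(psi),0]);  # mouth
    z=-np.sin(a)*m-np.cos(a)*np.array([0,0,1.])
    # x_tool: mouth = cos a * sx * x - sin a * z
    x=(m+np.sin(a)*z)/np.cos(a)*(1 if not flip else -1)
    return Ro.from_matrix(np.c_[x,np.cross(z,x),z])
a=np.radians(25)
for az in (-1.57,-1.86):
  for roll in (0,np.pi):
    R=Rtool(az,a,roll); 
    for q in ik(np.array([.546,-.204,.07])-R.apply([0,0,.061]),R,P,6): print('pick',az,round(roll,1),np.round(q,2), 'xtool',R.as_matrix()[:,0].round(2))
for psi in (0,np.pi):
  for flip in (0,1):
    R=Rplace(psi,a,flip)
    for q in ik(np.array([.517,-.394,.058])-R.apply([0,0,.061]),R,P,8): print('place',psi,flip,np.round(q,2))
go([.64,.17,.23],Rdown(-.5),False)
E
```

```text
place 0 0 [-0.62  0.81  1.24 -0.25  1.45  1.03]
place 0 1 [-0.62  0.81  1.24 -0.25  1.45 -2.12]
place 3.141592653589793 1 [-0.95  0.56  1.85  0.68  0.58  0.07]
offset [0.966, -0.15, 0.902] turn [-0.01, 0.004, -0.188] t 35.5
```

{"fn": "carry_out", "kwargs": {"offset": [[0.1,0,0.1],[0.25,0,0.25],[0.4,-0.05,0.4],[0.55,-0.1,0.55],[0.7,-0.15,0.7],[0.85,-0.15,0.8],[0.95,-0.15,0.88],[0.97,-0.15,0.9]], "turn": [[0,0,0],[0,0,-0.05],[0,0,-0.1],[-0.01,0,-0.15],[-0.01,0,-0.19],[-0.01,0,-0.19],[-0.01,0,-0.19],[-0.01,0,-0.19]]}}

```text
time_s: 36.3
position: [0.6408, 0.1729, 0.2279]
tool_rot: [-2.698, -1.607, 0.011]
ft_force: [0.1, -0.2, -3.5]
grip_width: 0.0595
```

```bash
python3 - <<'E'
from swing import *
go([.64,.17,.1165],Rdown(-.5),False)
E
```

```text
offset [-0.012, 0.006, 0.557] turn [-0.003, 0.003, 0.002] t 36.3
```

{"fn": "carry_out", "kwargs": {"offset": [[0,0,0.1],[-0.01,0,0.25],[-0.01,0,0.4],[-0.01,0.01,0.48],[-0.01,0.01,0.53],[-0.01,0.01,0.55],[-0.01,0.01,0.555],[-0.01,0.01,0.555]], "turn": [[0,0,0],[0,0,0],[0,0,0],[0,0,0],[0,0,0],[0,0,0],[0,0,0],[0,0,0]]}}

```text
time_s: 37.1
position: [0.6416, 0.1701, 0.1181]
tool_rot: [-2.699, -1.607, 0.008]
ft_force: [-0.1, 0.6, -3.8]
grip_width: 0.0599
```

{"fn": "carry_out", "kwargs": {"offset": [[0,0,0.005],[0,0,0.005],[0,0,0.01],[0,0,0.01],[0,0,0.01],[0,0,0.013],[0,0,0.013],[0,0,0.013]], "turn": [[0,0,0],[0,0,0],[0,0,0],[0,0,0],[0,0,0],[0,0,0],[0,0,0],[0,0,0]]}}

```text
time_s: 37.9
position: [0.6416, 0.1701, 0.1154]
tool_rot: [-2.699, -1.607, 0.008]
ft_force: [-0.5, -0.1, -2.7]
grip_width: 0.06
```

{"fn": "carry_out", "kwargs": {"offset": [[0,0,0.005],[0,0,0.005],[0,0,0.008],[0,0,0.008],[0,0,0.008],[0,0,0.008],[0,0,0.008],[0,0,0.008]], "turn": [[0,0,0],[0,0,0],[0,0,0],[0,0,0],[0,0,0],[0,0,0],[0,0,0],[0,0,0]]}}

```text
time_s: 38.7
position: [0.6417, 0.17, 0.1145]
tool_rot: [-2.699, -1.607, 0.008]
ft_force: [-2.2, -0.3, 5.2]
grip_width: 0.0598
```

Contact (+5 N). Release and rise.

{"fn": "carry_out", "kwargs": {"offset": [[0,0,0],[0,0,0],[0,0,0],[0,0,0],[0,0,0],[0,0,0],[0,0,0],[0,0,0]], "turn": [[0,0,0],[0,0,0],[0,0,0],[0,0,0],[0,0,0],[0,0,0],[0,0,0],[0,0,0]], "gripper": 1}}

```text
time_s: 39.5
position: [0.6417, 0.17, 0.1145]
tool_rot: [-2.699, -1.607, 0.008]
ft_force: [0.3, 1.1, -0.0]
grip_width: 0.0879
```

{"fn": "carry_out", "kwargs": {"offset": [[0,0,-0.05],[0,0,-0.1],[0,0,-0.2],[0,0,-0.35],[0,0,-0.55],[0,0,-0.75],[0,0,-0.95],[0,0,-1]], "turn": [[0,0,0],[0,0,0],[0,0,0],[0,0,0],[0,0,0],[0,0,0],[0,0,0],[0,0,0]]}}

```text
time_s: 40.3
position: [0.6448, 0.1709, 0.3213]
tool_rot: [2.697, 1.606, 0.007]
ft_force: [0.6, -0.4, -0.4]
grip_width: 0.0881
```

```bash
python3 - <<'E'
from swing import *
s=state();print(np.round(s['qpos'],3))
im=optics.read_camera('scene');cv2.imwrite('pics/s8.png',im)
for n in('jar_white','jar_yellow','jar_red','flask','flask_mid','cradle'): print(n,locate('scene',n))
im=optics.read_camera('top');cv2.imwrite('pics/t8.png',im[140:260,240:520].repeat(2,0).repeat(2,1))
for n in('jar_white','jar_yellow','jar_red','flask','flask_mid','cradle'): print(n,locate('top',n))
tr=optics.trace('top','cradle');m=tr[0]['mask']
uv=np.argwhere(m)[:,::-1]
pts=np.array([wray(u,v,.02,'top')[:2] for u,v in uv]);r=cv2.minAreaRect(pts.astype(np.float32));print('cradle rect',r, 'n',len(uv))
E
```

```text
[ 1.560e-01  4.390e-01  1.334e+00 -1.000e-03  1.363e+00  6.530e-01]
jar_white [(0.89, [0.5093, 0.2161, 0.0073]), (0.47, [0.5716, 0.1093, 0.0])]
jar_yellow [(0.86, [0.6444, 0.1715, 0.0056])]
jar_red []
flask [(0.64, [0.5439, -0.2045, -0.0012])]
flask_mid [(0.64, [0.545, -0.2033, 0.0706])]
cradle [(0.58, [0.519, -0.3912, -0.0002])]
jar_white [(0.6, [0.5033, 0.2093, 0.0012]), (0.52, [0.6413, 0.168, 0.0014])]
jar_yellow [(0.52, [0.6396, 0.1661, 0.0009])]
jar_red []
flask [(0.74, [0.5472, -0.2066, 0.0022])]
flask_mid [(0.57, [0.5161, -0.395, 0.0578])]
cradle [(0.64, [0.5189, -0.3996, -0.0026])]
cradle rect ((0.5192470550537109, -0.39443010091781616), (0.12816351652145386, 0.11002495884895325), 2.9084575176239014) n 1521
```

View pics/s8.png

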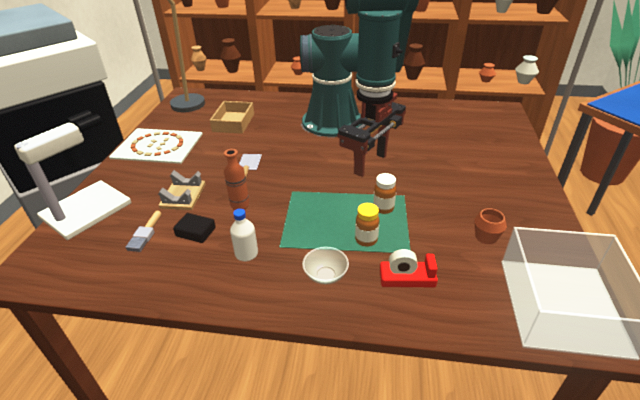

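View pics/t8.png

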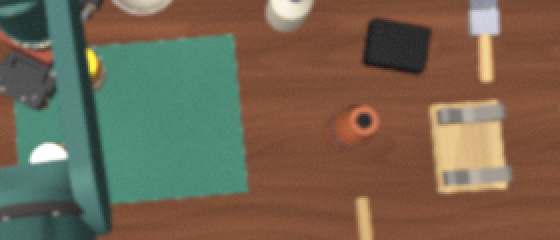

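Both jars stand upright on the mat: yellow at (368,225), white at (385,193). The cradle is at (182,190), with a yaw of about +3°. Next, plan the flask grasp.

```bash
cat > fl.py <<'E'
from swing import *
F=np.array([.546,-.205,.07]); A=np.radians(25)
def hand_pts(q):
    p,R=fk(q,P); L=[]
    for x,y,z in [(0,57,80),(0,-57,80)]+[(sx*37,sy*89,zz) for sx in(-1,1) for sy in(-1,1) for zz in (0,-80)]+[(0,0,-300)]:
        L.append(p+R.apply(np.array([x,y,z])/1000))
    return np.array(L)
def pickik(az,back,a=A,n=20,dz=0):
    R=Rtool(az,a,0); return ik(F+[0,0,dz]-R.apply([0,0,.061+back]),R,P,n)
E
python3 - <<'E'
from fl import *
for az in (-1.5,-1.6,-1.7,-1.86):
  for back in (0,.13):
    for q in pickik(az,back): print(az,back,np.round(q,2),'minmargin',np.round(min((q-LO).min(),(HI-q).min()),2), 'wrist',hand_pts(q)[-1].round(2),'minz',hand_pts(q)[:,2].min().round(3))
E
```

```text
-1.86 0.13 [ 0.22  0.87  1.46 -0.91  1.6   0.89] minmargin 0.05 wrist [0.67 0.22 0.28] minz 0.117
```

```bash
python3 - <<'E'
from fl import *
P2,r=fit();print(P.round(4),P2.round(4),abs(r).max())
q=[-0.15,0.56,2.05,1.44,1.14,-0.97]
for p in(P,P2): print([x.round(3) if isinstance(x,np.ndarray) else x.as_matrix()[:,2].round(3) for x in fk(q,p)])
R=Rtool(-1.86,A,0);print((F-R.apply([0,0,.061])).round(3),R.as_matrix()[:,2])
E
```

```text
[ 0.      0.2663  0.0689  0.6108  0.112   0.4335  0.3011 -0.     -4.7124] [-1.0082  0.6948 -0.1594 -0.3184 -0.3573  0.4804  0.2474  3.1136 -1.5888] 0.41459202273373613
[array([0.526, 0.265, 0.227]), array([ 0.243,  0.874, -0.42 ])]
[array([ 0.578, -0.168,  0.088]), array([-0.267, -0.867, -0.42 ])]
[ 0.562 -0.152  0.096] [-0.25846907 -0.86866999 -0.42261826]
```

The refit had diverged, so that flask scan was bogus. The saved parameters are good, so I'll rescan with them.

```bash
sed -i 's/^P,_=fit()/P=np.load("P.npy")/' scan.py; python3 - <<'E'
from scan import *
scan(np.array([.546,-.205,.07]),[10,25],np.arange(-3,3.2,.5),(0,np.pi),14)
E
```

```text
10 daz -3.0 az -3.36 roll 0 [-0.38  1.32  0.7  -0.27  2.5   1.32] marg 0.21
10 daz -3.0 az -3.36 roll 3.14 [-0.38  1.32  0.7  -0.27  2.5  -1.82] marg 0.21
10 daz -2.5 az -2.86 roll 0 [-0.2   1.26  0.86 -0.64  2.28  1.03] marg 0.32
10 daz -2.5 az -2.86 roll 3.14 [-0.2   1.26  0.86 -0.64  2.28 -2.12] marg 0.32
10 daz -2.0 az -2.36 roll 0 [-0.03  1.16  1.17 -0.88  1.95  0.97] marg 0.08
10 daz -2.0 az -2.36 roll 3.14 [-0.03  1.16  1.17 -0.88  1.95 -2.17] marg 0.08
10 daz -0.5 az -0.86 roll 0 [-0.01  1.17  2.31  3.97  1.63  1.82] marg 0.07
10 daz -0.5 az -0.86 roll 3.14 [-0.01  1.17  2.31  3.97  1.63 -1.32] marg 0.07
10 daz 0.5 az 0.14 roll 0 [-1.14  1.17  2.31  1.9   1.5   1.24] marg 0.07
10 daz 0.5 az 0.14 roll 3.14 [-1.14  1.17  2.31  1.9   1.5  -1.9 ] marg 0.07
10 daz 1.0 az 0.64 roll 0 [-1.15  1.03  1.94  1.32  1.44  1.74] marg 0.44
10 daz 1.0 az 0.64 roll 3.14 [-1.15  1.03  1.94  1.32  1.44 -1.4 ] marg 0.44
10 daz 1.5 az 1.14 roll 0 [-1.03  1.06  1.54  0.96  1.71  2.01] marg 0.84
10 daz 1.5 az 1.14 roll 3.14 [-1.03  1.06  1.54  0.96  1.71 -1.13] marg 0.84
10 daz 2.0 az 1.64 roll 0 [
[... 1247 characters left out ...]
1.21  1.9 ] marg 0.4
25 daz 1.0 az 0.64 roll 3.14 [-1.1   0.85  1.98  1.27  1.21 -1.24] marg 0.4
25 daz 1.5 az 1.14 roll 0 [-0.99  0.91  1.61  0.87  1.51  2.09] marg 0.77
25 daz 1.5 az 1.14 roll 3.14 [-0.99  0.91  1.61  0.87  1.51 -1.05] marg 0.77
25 daz 2.0 az 1.64 roll 0 [-0.84  1.01  1.26  0.62  1.85  2.08] marg 0.86
25 daz 2.0 az 1.64 roll 3.14 [-0.84  1.01  1.26  0.62  1.85 -1.06] marg 0.86
25 daz 2.5 az 2.14 roll 0 [-0.67  1.11  0.99  0.36  2.13  1.91] marg 0.58
25 daz 2.5 az 2.14 roll 3.14 [-0.67  1.11  0.99  0.36  2.13 -1.23] marg 0.58
25 daz 3.0 az 2.64 roll 0 [-0.49  1.16  0.84  0.02  2.27  1.59] marg 0.44
25 daz 3.0 az 2.64 roll 3.14 [-0.49  1.16  0.84  0.02  2.27 -1.55] marg 0.44
```

```bash
sed -i 's/def pickik(az,back,a=A,n=20,dz=0):/def pickik(az,back,a=A,n=20,dz=0,roll=np.pi):/; s/R=Rtool(az,a,0); return/R=Rtool(az,a,roll); return/' fl.py; cat >> fl.py <<'E'
def path(wps,n):
    out=[];
    for a,b in zip(wps[:-1],wps[1:]):
        for k in range(1,n+1): out.append(np.array(a)+(np.array(b)-a)*k/n)
    return out
def Rplace(psi,a,flip=0):
    m=np.array([np.cos(psi),np.sin(psi),0]); z=-np.sin(a)*m-np.cos(a)*np.array([0,0,1.])
    x=(m+np.sin(a)*z)/np.cos(a)*(1 if not flip else -1)
    return Ro.from_matrix(np.c_[x,np.cross(z,x),z])
E
python3 - <<'E'
from fl import *
q0=np.array(state()['qpos'])
pre=pickik(1.14,.14)[0];g=pickik(1.14,0)[0];print('pre',pre.round(3),'grasp',g.round(3))
print(hand_pts(g).round(2).tolist())
R=Rplace(.05,A); C=np.array([.518,-.395,.058])
pl=ik(C-R.apply([0,0,.061]),R,P,10);print('place',np.round(pl,2))
up=ik(C+[0,0,.12]-R.apply([0,0,.061]),R,P,10);print('up',np.round(up,2))
print('rot pick->place deg',np.degrees((Rtool(1.14,A,np.pi).inv()*R).magnitude()))
mid=np.array([-.6,.0,1.6,.45,1.6,-.3])
for q in path([q0,mid,pre],12):
    h=hand_pts(q); d=np.hypot(*(h[:,:2]-F[:2]).T); low=h[:,2]<.22
    print(np.round(fk(q,P)[0],2),'minz',h[:,2].min().round(2),'closest low',d[low].min().round(2) if low.any() else '-')
E
```

```text
pre [-1.145  0.873  1.444  0.765  1.72  -0.975] grasp [-0.995  0.911  1.607  0.875  1.51  -1.054]
[[0.6, -0.21, 0.06], [0.5, -0.17, 0.06], [0.44, -0.23, 0.06], [0.41, -0.3, 0.1], [0.6, -0.31, 0.06], [0.57, -0.37, 0.1], [0.45, -0.2, 0.13], [0.42, -0.27, 0.16], [0.61, -0.28, 0.13], [0.58, -0.34, 0.16], [0.41, -0.5, 0.22]]
place [[-0.61  0.81  1.25 -0.27  1.44  0.99]]
up [[-0.61  0.69  1.17 -0.26  1.63  0.94]]
rot pick->place deg 105.59033332745867
[0.63 0.14 0.33] minz 0.25 closest low -
[0.62 0.11 0.35] minz 0.26 closest low -
[0.61 0.08 0.36] minz 0.28 closest low -
[0.59 0.06 0.38] minz 0.29 closest low -
[0.58 0.03 0.39] minz 0.31 closest low -
[0.56 0.01 0.4 ] minz 0.32 closest low -
[ 0.54 -0.01  0.42] minz 0.34 closest low -
[ 0.52 -0.02  0.43] minz 0.35 closest low -
[ 0.51 -0.04  0.44] minz 0.37 closest low -
[ 0.49 -0.05  0.46] minz 0.38 closest low -
[ 0.47 -0.06  0.47] minz 0.39 closest low -
[ 0.45 -0.07  0.48] minz 0.41 closest low -
[ 0.47 -0.09  0.46] minz 0.39 closest low -
[ 0.48 -0.12  0.44] minz 0.37 closest low -
[ 0.49 -0.15  0.41] minz 0.35 closest low -
[ 0.5  -0.17  0.39] minz 0.32 closest low -
[ 0.5  -0.2   0.36] minz 0.3 closest low -
[ 0.5  -0.23  0.33] minz 0.27 closest low -
[ 0.5  -0.25  0.31] minz 0.25 closest low -
[ 0.5  -0.28  0.28] minz 0.22 closest low -
[ 0.5  -0.3   0.25] minz 0.2 closest low 0.06
[ 0.49 -0.33  0.22] minz 0.17 closest low 0.08
[ 0.48 -0.35  0.19] minz 0.15 closest low 0.1
[ 0.47 -0.37  0.15] minz 0.12 closest low 0.12
```

```bash
python3 - <<'E'
from fl import *
q0=np.array(state()['qpos'])
mid=np.array([-.6,.0,1.6,.45,1.6,-.3])
R=Rtool(1.14,A,np.pi); hi=ik(F+[-.03,-.02,.12]-R.apply([0,0,.061+.2]),R,P,1,q0=[-1.2,.6,1.3,.75,1.9,-.95])
print(np.round(hi,2)); 
for q in path([mid,hi[0]],8):
    h=hand_pts(q); d=np.hypot(*(h[:,:2]-F[:2]).T); low=h[:,2]<.25
    print(np.round(fk(q,P)[0],2),'minz',h[:,2].min().round(2),'closest low',d[low].min().round(2) if low.any() else '-')
ts=[.06,.2,.36,.52,.68,.84,1,1]
rows([q0+(mid-q0)*t for t in ts])
E
```

```text
[[-1.25  0.73  1.29  0.75  1.99 -0.83]]
[ 0.47 -0.11  0.46] minz 0.39 closest low -
[ 0.48 -0.15  0.45] minz 0.38 closest low -
[ 0.48 -0.2   0.43] minz 0.36 closest low -
[ 0.48 -0.25  0.4 ] minz 0.34 closest low -
[ 0.48 -0.3   0.38] minz 0.32 closest low -
[ 0.46 -0.35  0.36] minz 0.31 closest low -
[ 0.44 -0.39  0.33] minz 0.29 closest low -
[ 0.42 -0.44  0.3 ] minz 0.27 closest low -
offset [[-0.12, 0.02, -0.06], [-0.38, 0.05, -0.19], [-0.67, 0.04, -0.33], [-0.92, 0.0, -0.46], [-1.15, -0.07, -0.59], [-1.34, -0.16, -0.72], [-1.5, -0.26, -0.83], [-1.5, -0.26, -0.83]]
turn [[0.01, 0.01, -0.0], [0.03, 0.05, -0.02], [0.05, 0.09, -0.03], [0.05, 0.14, -0.05], [0.04, 0.19, -0.07], [0.01, 0.24, -0.1], [-0.02, 0.29, -0.12], [-0.02, 0.29, -0.12]]
```

Good path. Do about 60% in this call (offset limit 1).

{"fn": "carry_out", "kwargs": {"offset": [[-0.12,0.02,-0.06],[-0.3,0.04,-0.15],[-0.5,0.04,-0.25],[-0.67,0.04,-0.33],[-0.85,0.02,-0.42],[-0.95,0,-0.47],[-1,-0.01,-0.5],[-1,-0.01,-0.5]], "turn": [[0.01,0.01,0],[0.02,0.04,-0.02],[0.04,0.07,-0.03],[0.05,0.09,-0.03],[0.05,0.12,-0.04],[0.05,0.14,-0.05],[0.05,0.15,-0.05],[0.05,0.15,-0.05]]}}

```text
time_s: 41.85
position: [0.5458, -0.0052, 0.416]
tool_rot: [-2.471, -1.602, -0.234]
ft_force: [0.4, 0.4, -0.2]
grip_width: 0.0878
```

```bash
python3 - <<'E'
from fl import *
q0=np.array(state()['qpos']);print(q0.round(2))
hi=np.array([-1.25,.73,1.29,.75,1.99,-.83]); mid=np.array([-.6,.0,1.6,.45,1.6,-.3])
W=path([q0,mid,hi],24)
tot=(fk(q0,P)[1].inv()*fk(mid,P)[1]).magnitude(),(fk(mid,P)[1].inv()*fk(hi,P)[1]).magnitude();print(np.degrees(tot))
rows([W[i] for i in (2,5,9,14,19,23,26,29,33,36,40)])
E
```

```text
[-0.27  0.2   1.48  0.24  1.5   0.13]
[15.76027166 39.66933543]
offset [[-0.06, -0.03, -0.06], [-0.12, -0.07, -0.11], [-0.19, -0.12, -0.18], [-0.27, -0.19, -0.27], [-0.34, -0.26, -0.35], [-0.39, -0.32, -0.41], [-0.56, -0.16, -0.38], [-0.76, -0.02, -0.34], [-1.06, 0.14, -0.29], [-1.31, 0.23, -0.24], [-1.66, 0.31, -0.17]]
turn [[-0.0, 0.02, -0.01], [-0.01, 0.04, -0.02], [-0.02, 0.06, -0.03], [-0.03, 0.09, -0.05], [-0.05, 0.12, -0.07], [-0.07, 0.14, -0.09], [-0.04, 0.17, -0.08], [-0.01, 0.22, -0.06], [0.01, 0.29, -0.05], [0.01, 0.35, -0.04], [0.0, 0.43, -0.03]]
```

{"fn": "carry_out", "kwargs": {"offset": [[-0.1,-0.05,-0.1],[-0.25,-0.08,-0.2],[-0.4,-0.08,-0.3],[-0.55,-0.05,-0.35],[-0.75,0,-0.34],[-0.9,0.05,-0.32],[-1,0.12,-0.3],[-1,0.12,-0.3]], "turn": [[0,0.03,-0.02],[-0.02,0.07,-0.04],[-0.03,0.12,-0.06],[-0.02,0.17,-0.07],[-0.01,0.22,-0.06],[0,0.25,-0.05],[0.01,0.28,-0.05],[0.01,0.28,-0.05]]}}

```text
time_s: 42.65
position: [0.4858, -0.2086, 0.4226]
tool_rot: [-2.147, -1.489, -0.714]
ft_force: [0.1, 0.6, -0.7]
grip_width: 0.0876
```

```bash
python3 - <<'E'
from fl import *
q0=np.array(state()['qpos']);print(q0.round(2))
hi=np.array([-1.25,.73,1.29,.75,1.99,-.83])
print(np.degrees((fk(q0,P)[1].inv()*fk(hi,P)[1]).magnitude()))
rows([q0+(hi-q0)*t for t in (.1,.25,.4,.55,.7,.85,1)])
E
```

```text
[-0.85  0.3   1.47  0.57  1.76 -0.5 ]
26.7155081888102
offset [[-0.12, 0.04, -0.03], [-0.3, 0.09, -0.08], [-0.49, 0.12, -0.13], [-0.69, 0.14, -0.18], [-0.89, 0.14, -0.23], [-1.1, 0.13, -0.27], [-1.31, 0.1, -0.31]]
turn [[0.0, 0.03, 0.0], [0.0, 0.07, 0.01], [-0.0, 0.11, 0.01], [-0.02, 0.15, 0.01], [-0.03, 0.2, 0.01], [-0.05, 0.24, 0.01], [-0.07, 0.29, 0.01]]
```

{"fn": "carry_out", "kwargs": {"offset": [[-0.12,0.04,-0.03],[-0.3,0.09,-0.08],[-0.49,0.12,-0.13],[-0.69,0.14,-0.18],[-0.89,0.14,-0.23],[-1,0.13,-0.25],[-1,0.13,-0.25],[-1,0.13,-0.25]], "turn": [[0,0.03,0],[0,0.07,0.01],[0,0.11,0.01],[-0.02,0.15,0.01],[-0.03,0.2,0.01],[-0.05,0.24,0.01],[-0.07,0.29,0.01],[-0.07,0.29,0.01]]}}

```text
time_s: 43.45
position: [0.4439, -0.3913, 0.3319]
tool_rot: [-1.894, -1.205, -1.207]
ft_force: [0.5, 1.2, 0.5]
grip_width: 0.0881
```

```bash
python3 - <<'E'
from fl import *
s=state();print(np.round(s['qpos'],2))
im=optics.read_camera('wrist');cv2.imwrite('pics/w3.png',im)
print(locate('wrist','flask'),locate('wrist','flask_mid'))
go(F-Rtool(1.14,A,np.pi).apply([0,0,.14]),Rtool(1.14,A,np.pi))
E
```

```text
[-1.19  0.66  1.36  0.79  1.96 -0.78]
[(0.62, [0.5451, -0.2058, -0.0011])] [(0.79, [0.5435, -0.206, 0.0701])]
offset [-0.752, 0.073, 0.512] turn [0.0, 0.001, -0.001] t 43.6
```

View pics/w3.png

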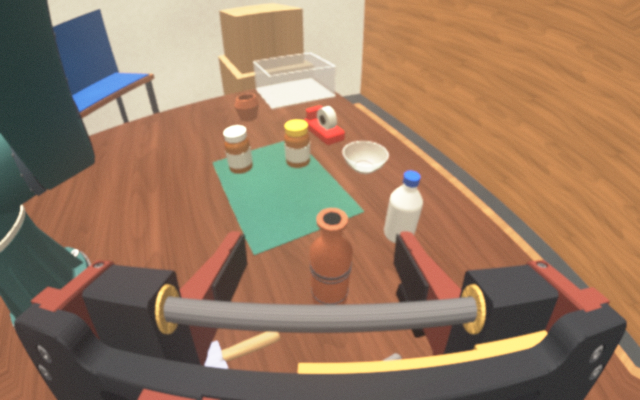

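The wrist view shows the flask at (330,255) between the fingers, and its estimated position agrees at (0.545,-0.2055). Moving to pre-grasp, then in.

{"fn": "carry_out", "kwargs": {"offset": [[-0.1,0.02,0.05],[-0.25,0.04,0.12],[-0.4,0.07,0.22],[-0.55,0.07,0.33],[-0.68,0.07,0.44],[-0.75,0.07,0.51],[-0.75,0.07,0.51],[-0.75,0.07,0.51]], "turn": [[0,0,0],[0,0,0],[0,0,0],[0,0,0],[0,0,0],[0,0,0],[0,0,0],[0,0,0]]}}

```text
time_s: 44.4
position: [0.4699, -0.3703, 0.1562]
tool_rot: [-1.896, -1.216, -1.205]
ft_force: [-0.2, -0.3, 0.9]
grip_width: 0.0879
```

```bash
python3 - <<'E'
from fl import *
s=state();print(np.round(s['qpos'],2),s['position'])
im=optics.read_camera('wrist');cv2.imwrite('pics/w4.png',im)
print(locate('wrist','flask'),locate('wrist','flask_mid'))
go([.545,-.2055,.07],Rtool(1.14,A,np.pi))
E
```

```text
[-1.14  0.87  1.44  0.76  1.72 -0.97] [ 0.46991148 -0.37027995  0.15617975]
[(0.94, [0.5436, -0.202, 0.0046])] [(0.7, [0.5418, -0.2036, 0.0733])]
offset [-0.006, -0.005, 0.704] turn [0.001, 0.002, 0.001] t 44.55
```

View pics/w4.png

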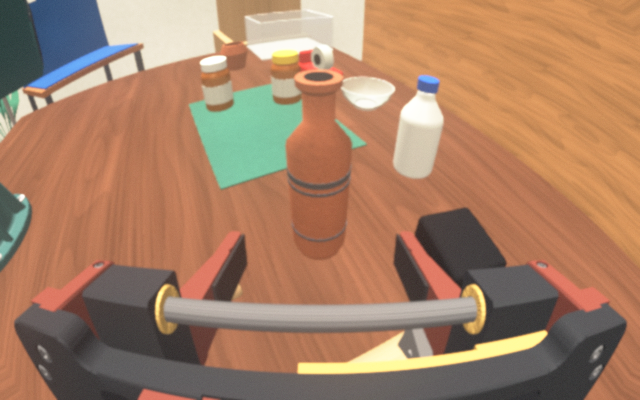

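The flask is at (319,185), centred between the fingers at (240,245) and (402,245). Advance and grip lightly.

{"fn": "carry_out", "kwargs": {"offset": [[0,0,0.1],[0,0,0.2],[0,0,0.32],[0,0,0.44],[0,0,0.55],[0,0,0.64],[0,0,0.7],[0,0,0.7]], "turn": [[0,0,0],[0,0,0],[0,0,0],[0,0,0],[0,0,0],[0,0,0],[0,0,0],[0,0,0]]}}

```text
time_s: 45.35
position: [0.523, -0.2553, 0.0973]
tool_rot: [-1.897, -1.217, -1.205]
ft_force: [0.1, -1.0, 0.1]
grip_width: 0.0884
```

{"fn": "carry_out", "kwargs": {"offset": [[0,0,0],[0,0,0],[0,0,0],[0,0,0],[0,0,0],[0,0,0],[0,0,0],[0,0,0]], "turn": [[0,0,0],[0,0,0],[0,0,0],[0,0,0],[0,0,0],[0,0,0],[0,0,0],[0,0,0]], "gripper": 0.5, "newtons": 20}}

```text
time_s: 46.15
position: [0.5229, -0.2553, 0.0975]
tool_rot: [-1.896, -1.217, -1.205]
ft_force: [-1.2, 0.8, 2.4]
grip_width: 0.0555
```

```bash
python3 - <<'E'
from fl import *
s=state();print(np.round(s['qpos'],2),s['position'],s['grip_width'],s['ft_force'])
print((np.array(s['position'])+Ro.from_rotvec(s['tool_rot']).apply([0,0,.061])).round(4))
im=optics.read_camera('wrist');cv2.imwrite('pics/w5.png',im)
R=Rtool(1.14,A,np.pi); G=np.array([.545,-.2055,.07])
lift=ik(G+[0,0,.17]-R.apply([0,0,.061]),R,P,4,q0=s['qpos']);print('lift',np.round(lift,2))
E
```

```text
[-0.99  0.91  1.61  0.87  1.51 -1.05] [ 0.52293068 -0.25533621  0.09745684] 0.05546790259333733 [-1.19055171  0.82361754  2.3989094 ]
[ 0.546  -0.2052  0.0715]
lift [[-1.    0.66  1.58  0.88  1.69 -0.84]]
```

View pics/w5.png

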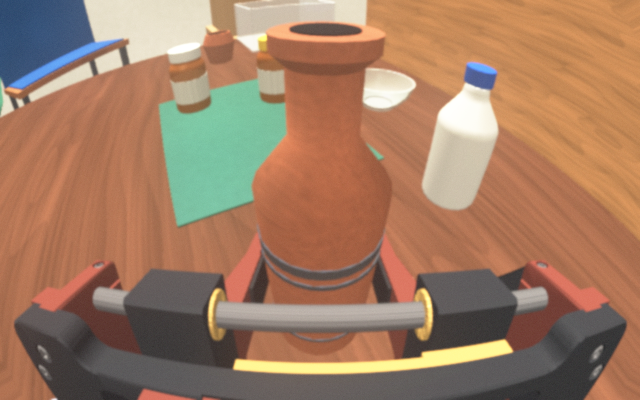

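Gripped, width 55.5 mm. Lift straight up and check the weight.

{"fn": "carry_out", "kwargs": {"offset": [[0.04,0,-0.02],[0.1,0,-0.05],[0.2,0,-0.1],[0.32,0,-0.15],[0.45,0,-0.21],[0.6,0,-0.28],[0.73,0,-0.34],[0.77,0,-0.36]], "turn": [[0,0,0],[0,0,0],[0,0,0],[0,0,0],[0,0,0],[0,0,0],[0,0,0],[0,0,0]]}}

```text
time_s: 47.0
position: [0.5233, -0.2552, 0.2709]
tool_rot: [-1.897, -1.222, -1.207]
ft_force: [0.0, -0.1, -3.3]
grip_width: 0.0552
```

```bash
python3 - <<'E'
from fl import *
s=state();q0=np.array(s['qpos']);print(q0.round(2),s['position'],s['grip_width'],s['ft_force'])
cv2.imwrite('pics/s9.png',optics.read_camera('scene'))
optics.read_camera('top');print(locate('top','cradle'))
R=Rplace(.05,A); C=np.array([.518,-.395,.058])
up=ik(C+[0,0,.15]-R.apply([0,0,.061]),R,P,4,q0=[-.61,.69,1.17,-.26,1.63,.94])[0];print(up.round(2))
R0=fk(q0,P)[1]; u=R0.inv().apply([0,0,1]);
print('total rot',np.degrees((R0.inv()*fk(up,P)[1]).magnitude()))
for q in path([q0,up],12):
    p,R=fk(q,P); m=p+R.apply([0,0,.061]); a=R.apply(u); print(m.round(2),'mouth',(m+.116*a).round(2),'foot',(m-.07*a).round(2),'handmin',hand_pts(q)[:,2].min().round(2))
E
```

```text
[-0.99  0.65  1.58  0.88  1.69 -0.84] [ 0.5232744  -0.25515555  0.27092682] 0.05522384520270218 [ 0.03577258 -0.13678556 -3.32279839]
[(0.72, [0.52, -0.3925, 0.0008]), (0.59, [0.5471, -0.2056, 0.1751])]
[-0.61  0.66  1.14 -0.26  1.68  0.93]
total rot 105.5421857123951
[ 0.54 -0.2   0.23] mouth [ 0.55 -0.2   0.34] foot [ 0.52 -0.21  0.16] handmin 0.21
[ 0.53 -0.21  0.21] mouth [ 0.56 -0.2   0.32] foot [ 0.5  -0.21  0.15] handmin 0.19
[ 0.52 -0.21  0.2 ] mouth [ 0.57 -0.2   0.3 ] foot [ 0.48 -0.22  0.14] handmin 0.16
[ 0.51 -0.23  0.19] mouth [ 0.58 -0.21  0.28] foot [ 0.47 -0.24  0.13] handmin 0.15
[ 0.5  -0.24  0.18] mouth [ 0.58 -0.22  0.26] foot [ 0.45 -0.25  0.13] handmin 0.13
[ 0.5  -0.26  0.17] mouth [ 0.59 -0.23  0.24] foot [ 0.44 -0.27  0.13] handmin 0.12
[ 0.49 -0.28  0.17] mouth [ 0.59 -0.25  0.22] foot [ 0.43 -0.3   0.14] handmin 0.12
[ 0.49 -0.3   0.17] mouth [ 0.6  -0.27  0.21] foot [ 0.43 -0.32  0.15] handmin 0.12
[ 0.5  -0.32  0.17] mouth [ 0.61 -0.3   0.2 ] foot [ 0.43 -0.34  0.16] handmin 0.13
[ 0.5  -0.35  0.18] mouth [ 0.61 -0.33  0.19] foot [ 0.43 -0.36  0.17] handmin 0.15
[ 0.51 -0.37  0.19] mouth [ 0.62 -0.36  0.2 ] foot [ 0.44 -0.38  0.19] handmin 0.17
[ 0.52 -0.39  0.21] mouth [ 0.63 -0.39  0.21] foot [ 0.45 -0.4   0.21] handmin 0.19
```

View pics/s9.png

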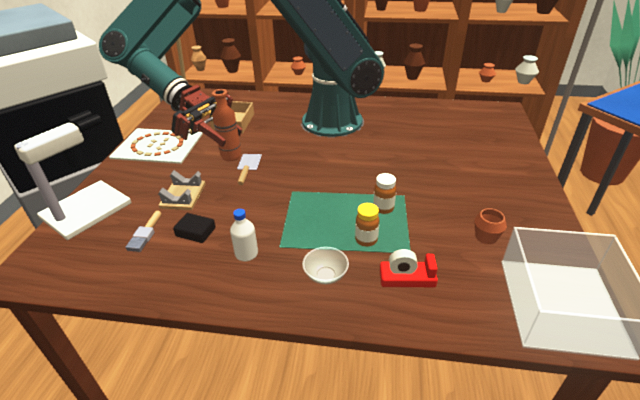

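The flask is held upright at (227,125) and weighs about right. Rotate to lying over the cradle in two calls.

```bash
python3 - <<'E'
from fl import *
q0=np.array(state()['qpos']);up=np.array([-.61,.66,1.14,-.26,1.68,.93])
W=lambda t:q0+(up-q0)*t
rows([W(t) for t in (.03,.09,.16,.23,.3,.37,.44,.48)])
E
```

```text
offset [[-0.02, -0.01, 0.01], [-0.06, -0.03, 0.02], [-0.11, -0.04, 0.03], [-0.16, -0.05, 0.02], [-0.2, -0.05, 0.01], [-0.24, -0.04, -0.02], [-0.28, -0.02, -0.05], [-0.3, -0.01, -0.07]]
turn [[0.02, -0.02, 0.03], [0.05, -0.06, 0.08], [0.09, -0.12, 0.14], [0.11, -0.18, 0.2], [0.12, -0.24, 0.26], [0.13, -0.31, 0.32], [0.13, -0.38, 0.38], [0.12, -0.42, 0.41]]
```

{"fn": "carry_out", "kwargs": {"offset": [[-0.02,-0.01,0.01],[-0.06,-0.03,0.02],[-0.11,-0.04,0.03],[-0.16,-0.05,0.02],[-0.2,-0.05,0.01],[-0.24,-0.04,-0.02],[-0.28,-0.02,-0.05],[-0.3,-0.01,-0.07]], "turn": [[0.02,-0.02,0.03],[0.05,-0.06,0.08],[0.09,-0.12,0.14],[0.11,-0.18,0.2],[0.12,-0.24,0.26],[0.13,-0.31,0.32],[0.13,-0.38,0.38],[0.12,-0.42,0.41]]}}

```text
time_s: 47.95
position: [0.5052, -0.2888, 0.2169]
tool_rot: [-2.35, -0.837, -0.112]
ft_force: [1.1, 0.4, -1.4]
grip_width: 0.055
```

```bash
python3 - <<'E'
from fl import *
q0=np.array(state()['qpos']);up=np.array([-.61,.66,1.14,-.26,1.68,.93]);print(q0.round(2))
W=lambda t:q0+(up-q0)*t
rows([W(t) for t in (.06,.2,.34,.48,.62,.76,.9,1)])
E
```

```text
[-0.81  0.66  1.37  0.33  1.68  0.02]
offset [[-0.01, 0.02, -0.01], [-0.04, 0.06, -0.06], [-0.06, 0.11, -0.11], [-0.07, 0.15, -0.18], [-0.08, 0.19, -0.26], [-0.07, 0.24, -0.35], [-0.06, 0.28, -0.46], [-0.04, 0.3, -0.53]]
turn [[-0.01, -0.03, 0.03], [-0.03, -0.09, 0.1], [-0.07, -0.14, 0.16], [-0.11, -0.19, 0.23], [-0.16, -0.23, 0.3], [-0.21, -0.27, 0.36], [-0.28, -0.3, 0.43], [-0.33, -0.32, 0.48]]
```

{"fn": "carry_out", "kwargs": {"offset": [[-0.01,0.02,-0.01],[-0.04,0.06,-0.06],[-0.06,0.11,-0.11],[-0.07,0.15,-0.18],[-0.08,0.19,-0.26],[-0.07,0.24,-0.35],[-0.06,0.28,-0.46],[-0.04,0.3,-0.53]], "turn": [[-0.01,-0.03,0.03],[-0.03,-0.09,0.1],[-0.07,-0.14,0.16],[-0.11,-0.19,0.23],[-0.16,-0.23,0.3],[-0.21,-0.27,0.36],[-0.28,-0.3,0.43],[-0.33,-0.32,0.48]]}}

```text
time_s: 48.75
position: [0.5481, -0.3924, 0.2652]
tool_rot: [3.051, 0.057, -0.669]
ft_force: [-0.2, 0.5, -2.2]
grip_width: 0.0555
```

```bash
python3 - <<'E'
from fl import *
s=state();print(np.round(s['qpos'],2),s['position'],s['grip_width'],s['ft_force'])
im=optics.read_camera('scene');cv2.imwrite('pics/s10.png',im[90:260,60:320].repeat(3,0).repeat(3,1)[:, :780])
print(locate('scene','cradle'),locate('scene','flask'),locate('scene','flask_mid'))
im=optics.read_camera('top');cv2.imwrite('pics/t10.png',im[140:280,380:560].repeat(4,0).repeat(4,1))
print(locate('top','cradle'),locate('top','flask'),locate('top','flask_mid'))
im=optics.read_camera('wrist');cv2.imwrite('pics/w10.png',im)
print(locate('wrist','cradle'),locate('wrist','flask'),locate('wrist','flask_mid'))
print('expected mid',np.array(s['position'])+Ro.from_rotvec(s['tool_rot']).apply([0,0,.061]))
go(np.array([.518,-.395,.21]),Rplace(.05,A))
E
```

```text
[-0.61  0.66  1.14 -0.26  1.68  0.94] [ 0.54808088 -0.3924117   0.26517727] 0.05554309589308687 [-0.15149604  0.50017567 -2.16700218]
[(0.89, [0.5168, -0.391, -0.0002]), (0.45, [0.7803, 0.0798, 0.0002])] [(0.63, [0.4517, -0.3946, 0.2067])] [(0.93, [0.5253, -0.3884, 0.2081]), (0.6, [0.7328, -0.1326, 0.0021])]
[(0.8, [0.5213, -0.3946, -0.0024]), (0.2, [0.503, 0.2112, 0.0054]), (0.17, [0.7317, -0.1363, 0.0021])] [] [(0.42, [0.6857, -0.4263, 0.0024])]
[] [(0.81, [0.4476, -0.3939, 0.2107])] [(0.2, [0.3576, -0.2361, -0.0016])]
expected mid [ 0.52259758 -0.39395259  0.20977666]
offset [-0.014, 0.008, 0.014] turn [0.001, -0.005, -0.007] t 49.35
```

View pics/s10.png

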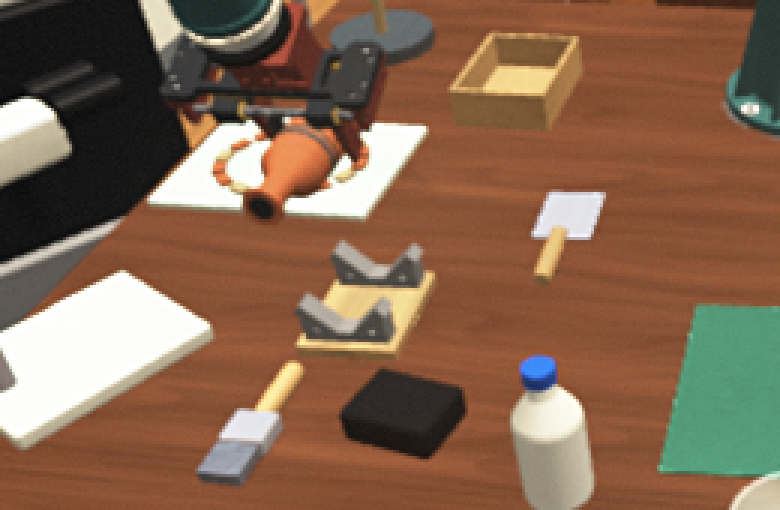

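View pics/t10.png

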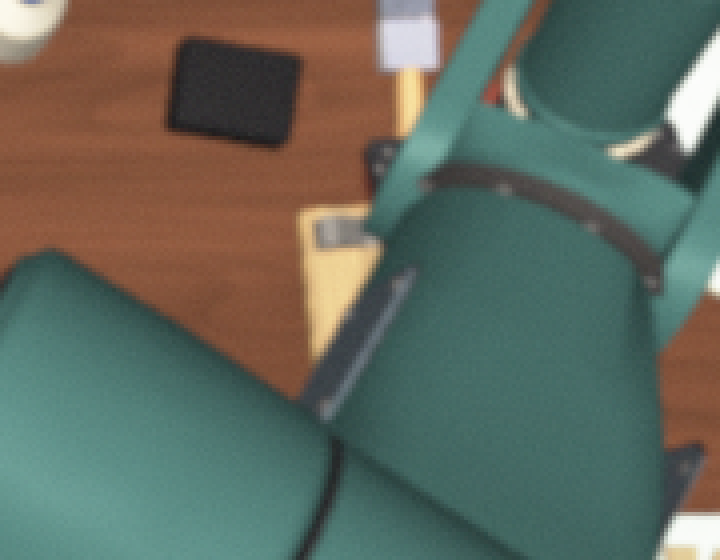

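View pics/w10.png

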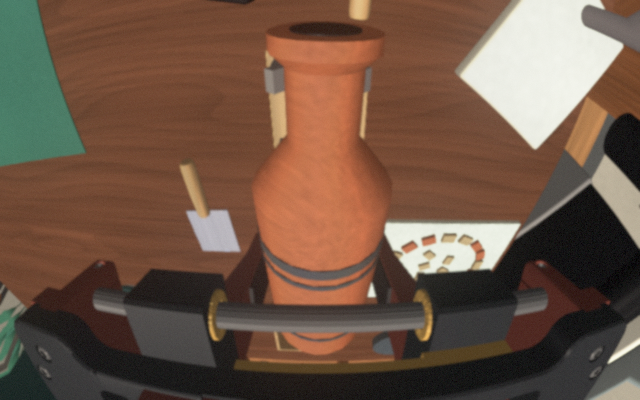

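The wrist view shows the far saddle's ears either side of the neck, at about (266,75) and (372,75), so the flask is nearly centred. Check numerically.

```bash
python3 - <<'E'
from fl import *
im=cv2.imread('pics/w10.png');cv2.imwrite('pics/w10c.png',cv2.resize(im[40:170,230:410],None,fx=4,fy=4,interpolation=cv2.INTER_CUBIC))
a,b=wray(265,75,.057),wray(373,75,.057);print(a.round(4),b.round(4),((a+b)/2).round(4),np.linalg.norm(a-b))
E
```

```text
[ 0.5695 -0.3456  0.057 ] [ 0.573  -0.4363  0.057 ] [ 0.5713 -0.3909  0.057 ] 0.09081053540744924
```

View pics/w10c.png

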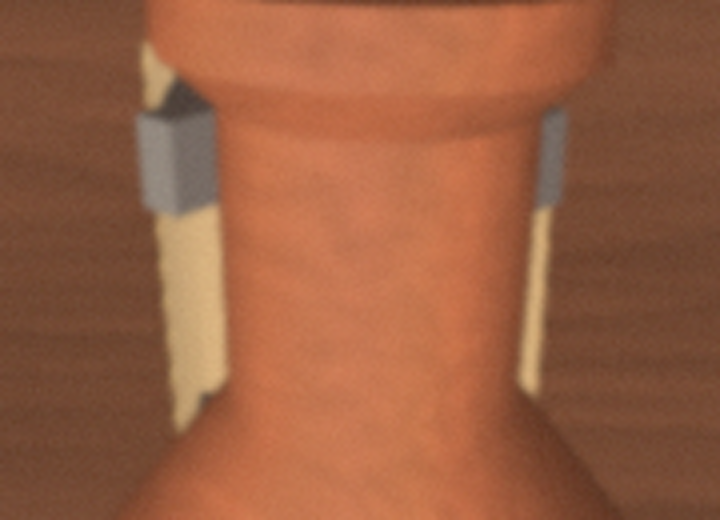

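```bash
python3 - <<'E'
from fl import *
for v in (68,80,93):
  a,b=wray(265,v,.057),wray(372,v,.057);print(((a+b)/2).round(4),np.linalg.norm(a-b).round(4),np.arctan2(*( (a-b)[[0,1]])).round(3))
R=Rplace(.045,A)
go(np.array([.5195,-.3935,.10]),R); s=env.observe(); print('rel z',s['position'][2])
E
```

```text
[ 0.5775 -0.3903  0.057 ] 0.089 -0.039
[ 0.5667 -0.3907  0.057 ] 0.0906 -0.039
[ 0.5546 -0.3912  0.057 ] 0.0926 -0.038
offset [0.222, -0.002, 0.511] turn [0.002, -0.005, -0.004] t 49.35
rel z 0.26659097038722956
```

{"fn": "carry_out", "kwargs": {"offset": [[0.02,0,0.06],[0.05,0,0.13],[0.09,0,0.22],[0.14,0,0.32],[0.18,0,0.42],[0.21,-0.003,0.48],[0.225,-0.003,0.51],[0.225,-0.003,0.51]], "turn": [[0,0,0],[0,0,0],[0,0,0],[0,-0.005,0],[0,-0.005,0],[0,-0.005,0],[0,-0.005,0],[0,-0.005,0]]}}

```text
time_s: 50.15
position: [0.5455, -0.3917, 0.1537]
tool_rot: [3.053, 0.062, -0.681]
ft_force: [0.4, -0.9, -1.7]
grip_width: 0.0554
```

```bash
python3 - <<'E'
from fl import *
s=state(); print('mid',(np.array(s['position'])+Ro.from_rotvec(s['tool_rot']).apply([0,0,.061])).round(4),s['ft_force'])
im=optics.read_camera('scene');cv2.imwrite('pics/s11.png',cv2.resize(im[130:230,140:260],None,fx=5,fy=5,interpolation=cv2.INTER_CUBIC))
print(locate('scene','flask_mid'),locate('scene','cradle'))
go(np.array([.5205,-.393,.064]),Rplace(.045,A))
E
```

```text
mid [ 0.5196 -0.393   0.0985] [ 0.40134725 -0.87038128 -1.6509067 ]
[(0.89, [0.5197, -0.389, 0.0982]), (0.74, [0.5203, -0.3926, -0.0032])] [(0.85, [0.5209, -0.3914, 0.0004])]
offset [0.077, -0.004, 0.167] turn [0.003, -0.0, -0.004] t 50.3
```

View pics/s11.png

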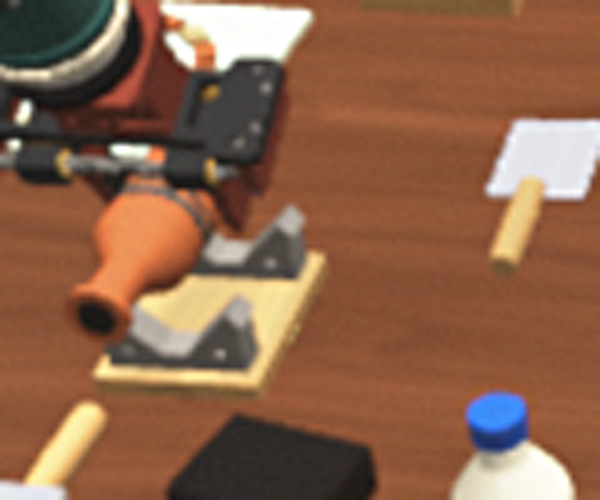

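The flask hangs level, aligned over the saddles. Lower slowly.

{"fn": "carry_out", "kwargs": {"offset": [[0.01,0,0.03],[0.03,0,0.06],[0.05,0,0.1],[0.06,0,0.13],[0.07,0,0.15],[0.077,0,0.167],[0.077,0,0.167],[0.077,0,0.167]], "turn": [[0,0,0],[0,0,0],[0,0,0],[0,0,0],[0,0,0],[0,0,0],[0,0,0],[0,0,0]]}}

```text
time_s: 51.1
position: [0.5463, -0.3927, 0.1193]
tool_rot: [3.052, 0.061, -0.675]
ft_force: [-0.1, -0.3, -1.5]
grip_width: 0.0554
```

{"fn": "carry_out", "kwargs": {"offset": [[0,0,0.002],[0.002,0,0.004],[0.003,0,0.006],[0.004,0,0.009],[0.005,0,0.012],[0.006,0,0.014],[0.006,0,0.014],[0.006,0,0.014]], "turn": [[0,0,0],[0,0,0],[0,0,0],[0,0,0],[0,0,0],[0,0,0],[0,0,0],[0,0,0]]}}

```text
time_s: 51.9
position: [0.5462, -0.3927, 0.1163]
tool_rot: [3.052, 0.061, -0.676]
ft_force: [0.2, 0.5, -1.7]
grip_width: 0.0556
```

```bash
python3 - <<'E'
from fl import *
for i in range(3):
  s=state(); print('mid',(np.array(s['position'])+Ro.from_rotvec(s['tool_rot']).apply([0,0,.061])).round(4),s['ft_force'])
  optics.read_camera('scene')
E
```

```text
mid [ 0.5205 -0.3941  0.061 ] [ 0.22765064  0.49195963 -1.66270685]
mid [ 0.5205 -0.3941  0.061 ] [-0.42435079  0.33674395 -1.40545359]
mid [ 0.5205 -0.3941  0.061 ] [-0.23538355 -0.02261936 -0.80985295]
```

{"fn": "carry_out", "kwargs": {"offset": [[0,0,0.002],[0.001,0,0.003],[0.002,0,0.004],[0.002,0,0.005],[0.003,0,0.006],[0.003,0,0.007],[0.003,0,0.007],[0.003,0,0.007]], "turn": [[0,0,0],[0,0,0],[0,0,0],[0,0,0],[0,0,0],[0,0,0],[0,0,0],[0,0,0]]}}

```text
time_s: 52.85
position: [0.5461, -0.3926, 0.1153]
tool_rot: [3.052, 0.061, -0.676]
ft_force: [-1.6, 3.4, 5.8]
grip_width: 0.0552
```

```bash
python3 - <<'E'
from fl import *
for i in range(3):
  s=state(); print('mid',(np.array(s['position'])+Ro.from_rotvec(s['tool_rot']).apply([0,0,.061])).round(4),s['ft_force'],s['moment'])
  optics.read_camera('scene')
E
```

```text
mid [ 0.5204 -0.394   0.06  ] [-1.55755907  3.43707573  5.80831951] [ 0.30746165  0.1812138  -0.07100867]
mid [ 0.5204 -0.394   0.06  ] [-1.15376657  2.95742577  5.60476291] [ 0.22622652  0.22600419 -0.15357806]
mid [ 0.5204 -0.394   0.06  ] [-0.90056994  1.98987883  4.43602176] [ 0.27790066  0.18568153 -0.10969636]
```

Contact at about 7 N, with +3 N sideways, so it touches the −y side first. Nudge 1 mm toward +y.

{"fn": "carry_out", "kwargs": {"offset": [[0,-0.002,0],[0,-0.004,0],[0,-0.006,0],[0,-0.007,0],[0,-0.007,0],[0,-0.007,0],[0,-0.007,0],[0,-0.007,0]], "turn": [[0,0,0],[0,0,0],[0,0,0],[0,0,0],[0,0,0],[0,0,0],[0,0,0],[0,0,0]]}}

```text
time_s: 53.8
position: [0.546, -0.3912, 0.1152]
tool_rot: [3.051, 0.061, -0.676]
ft_force: [-0.4, -0.5, -1.6]
grip_width: 0.0554
```

Unloaded again. Lower another 1.5 mm.

{"fn": "carry_out", "kwargs": {"offset": [[0,0,0.001],[0,0,0.002],[0.001,0,0.003],[0.002,0,0.004],[0.002,0,0.005],[0.003,0,0.006],[0.003,0,0.006],[0.003,0,0.006]], "turn": [[0,0,0],[0,0,0],[0,0,0],[0,0,0],[0,0,0],[0,0,0],[0,0,0],[0,0,0]]}}

```text
time_s: 54.6
position: [0.546, -0.3911, 0.114]
tool_rot: [3.052, 0.061, -0.676]
ft_force: [-1.0, 0.9, 0.6]
grip_width: 0.0549
```

{"fn": "carry_out", "kwargs": {"offset": [[0,0,0],[0,0,0],[0,0,0],[0,0,0],[0,0,0],[0,0,0],[0,0,0],[0,0,0]], "turn": [[0,0,0],[0,0,0],[0,0,0],[0,0,0],[0,0,0],[0,0,0],[0,0,0],[0,0,0]], "gripper": 0.5, "newtons": 3}}

```text
time_s: 55.4
position: [0.546, -0.3911, 0.114]
tool_rot: [3.052, 0.061, -0.676]
ft_force: [-0.4, -0.4, -1.3]
grip_width: 0.0558
```

{"fn": "carry_out", "kwargs": {"offset": [[0,0,0],[0,0,0],[0,0,0],[0,0,0],[0,0,0],[0,0,0],[0,0,0],[0,0,0]], "turn": [[0,0,0],[0,0,0],[0,0,0],[0,0,0],[0,0,0],[0,0,0],[0,0,0],[0,0,0]], "gripper": 1}}

```text
time_s: 56.2
position: [0.546, -0.3911, 0.114]
tool_rot: [3.052, 0.061, -0.676]
ft_force: [0.4, 0.3, -0.1]
grip_width: 0.0876
```

{"fn": "carry_out", "kwargs": {"offset": [[0,0,-0.05],[0,0,-0.1],[0,0,-0.2],[0,0,-0.35],[0,0,-0.5],[0,0,-0.7],[0,0,-0.9],[0,0,-1]], "turn": [[0,0,0],[0,0,0],[0,0,0],[0,0,0],[0,0,0],[0,0,0],[0,0,0],[0,0,0]]}}

```text
time_s: 57.0
position: [0.6327, -0.3866, 0.3004]
tool_rot: [3.05, 0.061, -0.667]
ft_force: [0.8, -0.3, -0.5]
grip_width: 0.0878
```

```bash
python3 - <<'E'
from fl import *
s=state();print(s['time_s'],s['ft_force'],s['grip_width'])
im=optics.read_camera('scene');cv2.imwrite('pics/s12.png',im)
for n in ('jar_white','jar_yellow','jar_red','flask','flask_mid','cradle'): print(n,locate('scene',n))
im=optics.read_camera('top');cv2.imwrite('pics/t12.png',im)
for n in ('jar_white','jar_yellow','jar_red','flask','flask_mid','cradle'): print(n,locate('top',n))
im=optics.read_camera('wrist');cv2.imwrite('pics/w12.png',im)
for n in ('flask','flask_mid','cradle'): print(n,locate('wrist',n))
E
```

```text
57.0 [ 0.80454908 -0.30472543 -0.47280354] 0.08777630380710208
jar_white [(0.89, [0.5084, 0.2143, 0.0074])]
jar_yellow [(0.88, [0.6419, 0.1724, 0.002])]
jar_red []
flask [(0.68, [0.4488, -0.3954, 0.0555]), (0.46, [0.5926, 0.4837, 0.0037]), (0.35, [0.6741, -0.2914, 0.0028])]
flask_mid [(0.72, [0.5211, -0.3895, 0.0593])]
cradle [(0.71, [0.5209, -0.3922, -0.0006]), (0.2, [0.5928, 0.4824, 0.0039])]
jar_white [(0.67, [0.5029, 0.2102, 0.003])]
jar_yellow [(0.79, [0.6425, 0.1671, 0.002])]
jar_red [(0.61, [0.6666, -0.2957, -0.0005])]
flask [(0.28, [0.6407, 0.1657, 0.0003]), (0.24, [0.5883, 0.4847, 0.0029])]
flask_mid []
cradle [(0.41, [0.6652, -0.2955, -0.0015])]
flask [(0.91, [0.4478, -0.3963, 0.0606])]
flask_mid [(0.62, [0.5201, -0.3906, 0.0597])]
cradle []
```

View pics/s12.png

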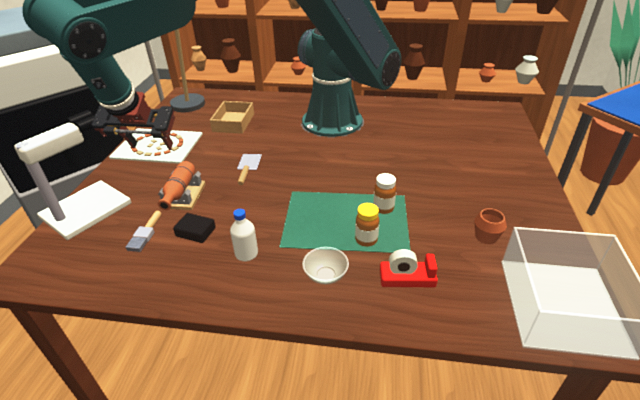

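View pics/w12.png

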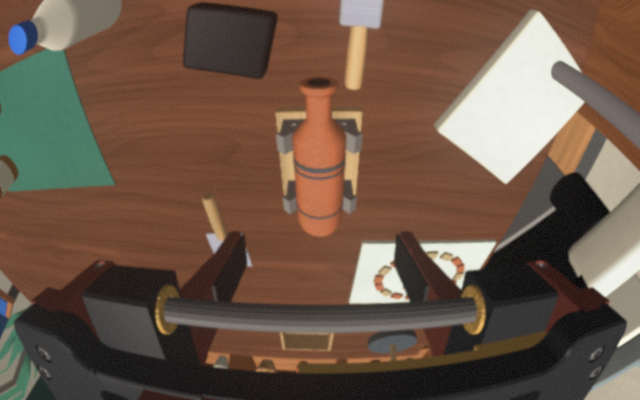

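The flask lies in both saddles, centred at (319,165) in the wrist view. Both jars stand upright on the mat and the arm is clear. The "jar_red" hit at (0.667,-0.296) is the foam block. Handing in.

```bash
python3 -c "
from rig import env
print(env.sign_off())"
```

```text
the job is handed in; nothing more can be done
None
```

I handed the job in at about 57 s of the 210 s allowed; sign-off reports no verdict. The white and yellow jars have been turned and stand back on the mat, and the flask lies in the cradle. No red-capped jar was on the mat.

- **Jars:** I turned the white jar first, then the yellow, each about 163° over for at least 4 s. I set each one down until the force sensor showed contact, then released it. In the last pictures both stand upright on the mat, white near (0.506, 0.212) and yellow near (0.642, 0.170).
- **Flask:** it was laid gently in the saddles with its mouth pointing away from the robot. The highest contact force I read while lowering it was about 7 N against the 30 N limit. The last estimates put its mid point within about 1 mm along and 3 mm across of the cradle's centre, with the axis within about 2° of the cradle's.
- **Bystanders:** none look moved in the pictures, though I didn't measure them again. At hand-in the gripper was open and clear of everything.

**Checks that disagreed:**
- **Cameras:** the scene and top cameras differ by 3–6 mm on several positions.
- **"Red jar" hit:** in the last top picture the network reported a red jar at 0.61 confidence. That position is the foam block, so I ignored it.
- **Flask approach:** one re-fit of my arm model failed and gave a wrong flask approach. I caught it before moving and used the earlier good fit.

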